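Third hand for fitting a tray runner

ROBOT

A 6-joint arm with a two-finger parallel gripper is mounted at the origin on the work surface. World frame = base frame: x ahead of the robot, y to its left, z up, the work surface at z = 0. Lengths are in m, angles in rad, forces in N, time in s.
With the tool pointing down it reaches from about 0.15 to 0.775 m from the base axis. Payload 6.1 kg.
Tool frame: the origin (TCP) lies midway between the tips of the shut fingers; the grasp point (between the pads) lies 19 mm behind it (robot.grip_depth is the z of the grasp point in the tool frame, in m); z points along the fingers, y is the direction in which the jaws open and shut (so a half turn about z gives the same grasp; the last joint's range is limited). The gripper opens to 85 mm and grips with 20 to 120 N. Pads are 22 mm wide; open, the fingers measure 114 mm over their backs; the gripper's body (76 mm by 85 mm) begins 54 mm behind the grasp point. The pads swing forward as they close: fully open they stand 13 mm farther back than shut.
Start: joints at [-1.229, 0.126, -0.04, 1.405, 0, 1.571], TCP at [0.176, -0.495, 0.231] pointing down, gripper open.
Joint ranges: [-2.72, 2.72], [-0.95, 1.95], [-1.27, 1.35], [-1.78, 2.02], [-1.46, 1.47], [-3.14, 3.14]. Speed limits (rad/s): [2.39, 2.39, 3.01, 3.14, 3.14, 3.14].

INTERFACE

Orientations are given as a rotation vector (axis times angle).
In Python, from rig import robot gives the robot as it stands.
- The arm moves only by the tool arm_command, never from a script. Its argument "motion" is a list that holds one entry, the list of rows, each a list of 6 numbers: the shift along the world's x, y, z in m, then the turn, a rotation vector about the world's x, y, z in rad. In form: [[[x, y, z, rx, ry, rz], ...]]. A call has 1 to 10 rows; each row shifts and turns the pose as measured when the row begins; what a row does not reach is not made up. A row lasts 1/10 s, in which the tool goes at most 50 mm and 8.59 degrees, less where a joint would pass 70% of its speed; a pose out of reach is approached as far as the arm can. A call is refused whole if a number of a shift passes 0.05 or a number of a turn 0.15, either way. A call with a gripper value outside its range is refused whole. "grip" is the gripper command: -1 is fully open, 1 is shut, values between are in proportion, set as the call begins (left out, the last holds). The fingers move at their own pace and stop on an object; "newtons" is the grip in N (left out, the last holds). Time passes only in rows, so rows that do not move let the fingers close. It gives the time, the measured TCP pose, the force and the opening at its end, in the units of the state.
- robot.get_state(): the state, without advancing time (a new reading comes with each control period).
- robot.read_camera(name): name is "scene" or "top"; returns a dict with "color" (420x560x3 uint8, blue, green, red), "K" (3x3 intrinsics, pixels), "dist_coeffs" ([k1, k2, p1, p2, k3] as OpenCV has them; the pictures are not rectified), "view" (4x4, takes a point from world to camera coordinates). Camera axes: x right, y up, looking along -z (the intrinsics and any distortion apply to the point x, -y, -z); pixel columns grow to the right and rows downward; lengths in m; the calibration is good to about 2 mm. A picture is of the moment at which its call begins. There is no depth.
- robot.sign_off(): hands the job in, once; it reports no verdict.
The state is a dict: "clock": time; "q": joint angles; "qvel": joint speeds; "joint_efforts": joint torques, N m; "tcp_pos": TCP position; "orientation": TCP orientation; "force": force on the tool from outside, world axes, zero at the start; "torque": the same for the moment, N m; "finger_gap": finger opening in m.
Only numpy, scipy, OpenCV 4.12 (cv2) and the standard library are available. Lean on these libraries where they do the work, as an engineer would, in place of code of your own. Each camera call takes 0.05 s, during which the arm holds its last target.

TASK

We are fitting a tray runner to the side panel of this tray rack. Put the loose plywood spacer squarely on top of the one that already lies against the panel, set the aluminium runner on the two spacers, and push it flat against the panel with its slotted screw holes over the pilot holes. Finish while still holding it there with a steady push of about 12 newtons so that I can drive the screws, and leave the dish, screwdriver and cassette alone.

Things in the scene. Friction and masses are not known exactly. Their poses are not given: they have to be found in the camera images.
- rack: Fixed, part-built tray rack of beige board: base 16 mm thick, 300 mm along its x, with one upright side panel (16 mm thick, 300 mm long, top 96 mm above the counter); rest open. Origin on the counter under the middle of the panel's inner face, the plane y = 0; x along the panel, z up. The base reaches 200 mm from that face to +y; parts are pressed on the face towards -y.
- mount (a point): The point on the panel's inner face halfway between its two pilot holes (small dark holes, 200 mm apart along the panel), 64.5 mm above the counter, in the middle of the panel's length. Axes as rack. The middle of the runner's back face belongs here.
- laid_spacer: Plywood spacer that already lies (loose) on the rack's base with its short edge against the panel, centred under mount: 60 mm (its x, along the panel) by 90 mm (its y, away from the panel) by 18 mm thick. Origin at the centre of its underside.
- spacer: The loose plywood spacer on the counter, identical: 60 mm along its x, 90 mm along its y, 18 mm thick, about 70 g. Origin at the centre of its underside. On the pile its y is square to the panel like that of the other; the two spacers on the base make the runner's height (its underside 52 mm above the counter).
- runner: Tray runner, a bar of aluminium box section lying on the counter: 240 mm long (its x), 20 mm deep (its y), 25 mm high (its z), about 130 g, with a slotted screw hole (13 x 5 mm) through it from front to back 100 mm either side of the middle. Origin at its centre. It is the same turned end for end.
- screw_dish: Small round steel dish of screws, 76 mm across and 24 mm high; origin at the centre of its underside. Leave it alone.
- screwdriver: Screwdriver 200 mm long lying on the counter, along its x. Leave it alone.
- cassette: Closed steel instrument cassette 200 x 140 x 30 mm; origin at the centre of its underside. Leave it alone.
Not all that is in view belongs to the job. Leave any green or pink look-alike of the runner alone.

How it is judged:
By the outcome, as a careful person would: the job done as asked, in the order asked, and still so for the second after the job is handed in, while the arm keeps its last pose, push and grip.
It also fails if it takes over 67 s, if anything falls off the work surface, if the arm or the gripper's body presses on something with over 40 N, if the wrist force passes 120 N, or if a joint passes its speed limit or range.

## Working session

There is one attempt and no reset: what is moved stays moved. The work goes in short steps, Python scripts to look and compute and a tool call to move; the robot and the scene stay as the last step left them, time stands still between calls to the robot, and variables do not carry over. Pictures are saved under pics/ and viewed, and the job is handed in when it is done.

Besides the shell and the picture viewer there is one more tool, called after "Request:" as name(argument=value, ...) on one line, values as JSON. arm_command: Moves the arm, as the interface text tells. Its arguments: {"type":"object","properties":{"motion":{"type":"array"},"grip":{"type":"number"},"newtons":{"type":"number"}},"required":["motion"]}

```bash
ls; mkdir -p pics
python3 - <<'E'
from rig import robot
import cv2
for n in("scene","top"):
    c=robot.read_camera(n); cv2.imwrite(f"pics/{n}0.png",c["color"]); print(n,c["K"],c["dist_coeffs"],c["view"])
print(robot.get_state(), robot.grip_depth)
E
```

```text
pics
scene [[519.91636279   0.         270.7667625 ]
 [  0.         519.91636279 205.04625253]
 [  0.           0.           1.        ]] [-0.12808782  0.          0.          0.          0.        ] [[ 0.4466924   0.89463861 -0.00936277 -0.24461151]
 [-0.66895245  0.34092001  0.66051205  0.29806825]
 [ 0.59411153 -0.28878247  0.75075707 -1.81358493]
 [ 0.          0.          0.          1.        ]]
top [[533.98376314   0.         292.64982854]
 [  0.         533.98376314 205.18842662]
 [  0.           0.           1.        ]] [-0.03234891  0.          0.          0.          0.        ] [[ 2.06199638e-02 -9.99786538e-01  1.30180762e-03  4.47506069e-04]
 [ 9.83527481e-01  2.05184730e-02  1.79590327e-01 -5.31916430e-01]
 [-1.79578703e-01 -2.42278247e-03  9.83740626e-01 -1.26310149e+00]
 [ 0.00000000e+00  0.00000000e+00  0.00000000e+00  1.00000000e+00]]
{'clock': 0.1, 'q': array([-1.22899078e+00,  1.26346113e-01, -4.04631237e-02,  1.40542178e+00,
        6.05950992e-06,  1.57079243e+00]), 'qvel': array([-0.00045281, -0.00140462,  0.00173876, -0.00067134, -0.0002494 ,
        0.00084991]), 'joint_efforts': array([ 4.48050187e-04, -4.36907673e+01,  3.53601480e+01,  1.37144036e-02,
       -2.47677616e-05, -2.79174124e-07]), 'tcp_pos': array([ 0.17585609, -0.49429227,  0.23061258]), 'orientation': array([-3.09442951e+00, -5.34062455e-01,  3.73723503e-04]), 'force': array([ 0.37254782, -0.36034919,  0.15454665]), 'torque': array([-0.03306097, -0.04011201, -0.0057904 ]), 'finger_gap': 0.08535312191555741} -0.0187
```

View pics/scene0.png

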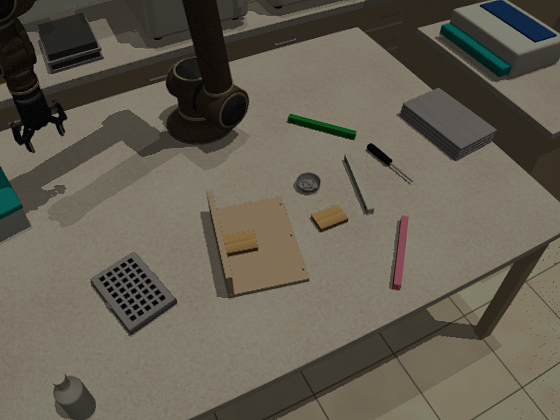

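View pics/top0.png

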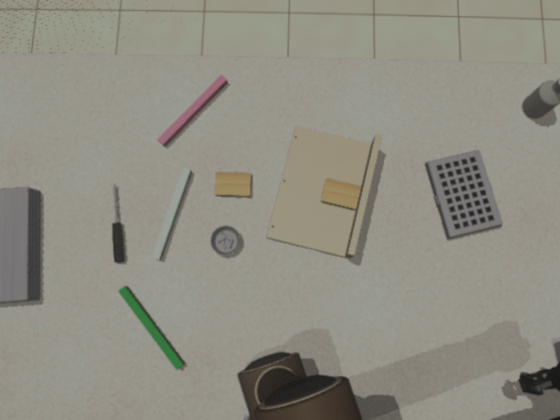

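Top view: the panel's along the right side of the rack (≈(365,195)), with the laid spacer at (341,193). The loose spacer is at (233,184).
Candidates for the runner: aluminium bar (174,215), pink bar (193,110), green bar (151,327). The aluminium one matches the description. Only one spacer is loose, because (341,193) is the laid one. I'll check both choices in a close crop.

```bash
cat > h.py <<'E'
import numpy as np, cv2
from rig import robot
class Cam:
    def __init__(s,n):
        c=robot.read_camera(n); s.im=c["color"]; s.K=np.array(c["K"],float); s.d=np.array(c["dist_coeffs"],float); s.V=np.array(c["view"],float)
    def ray(s,px):
        u=cv2.undistortPoints(np.array(px,float).reshape(-1,1,2),s.K,s.d,None,None,None).reshape(-1,2)
        R=s.V[:3,:3]; t=s.V[:3,3]
        d=np.c_[u[:,0],-u[:,1],-np.ones(len(u))]@R
        return -R.T@t, d/np.linalg.norm(d,axis=1,keepdims=True)
    def plane(s,px,z):
        o,d=s.ray(px); return o+d*((z-o[2])/d[:,2])[:,None]
    def proj(s,P):
        P=np.atleast_2d(np.array(P,float)); C=P@s.V[:3,:3].T+s.V[:3,3]; C=C*[1,-1,-1]
        return cv2.projectPoints(C.reshape(-1,1,3),np.zeros(3),np.zeros(3),s.K,s.d)[0].reshape(-1,2)
    def crop(s,name,x0,y0,x1,y1,f,im=None):
        im=s.im if im is None else im
        cv2.imwrite(name,cv2.resize(im[y0:y1,x0:x1],None,fx=f,fy=f,interpolation=cv2.INTER_CUBIC))
def tri(o1,d1,o2,d2):
    A=np.stack([d1,-d2],1); k=np.linalg.lstsq(A,o2-o1,rcond=None)[0]
    return (o1+d1*k[0]+o2+d2*k[1])/2, np.linalg.norm(o1+d1*k[0]-o2-d2*k[1])
E
python3 - <<'E'
from h import *
t=Cam("top"); t.crop("pics/t1.png",140,110,400,270,3)
s=Cam("scene"); s.crop("pics/s1.png",195,140,395,300,4)
E
```

```text
(no output)
```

View pics/t1.png

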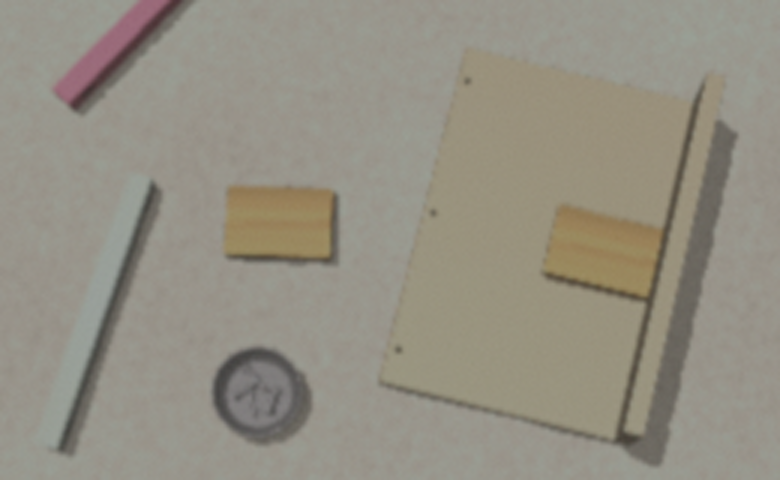

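View pics/s1.png

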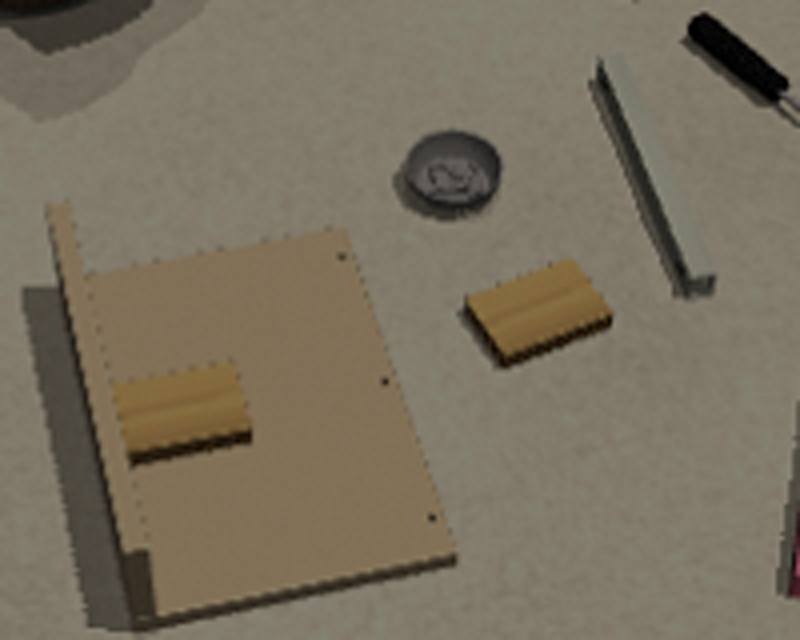

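Run:
```python
from h import *
for n in("top","scene"):
    c=Cam(n); h=cv2.cvtColor(c.im,cv2.COLOR_BGR2HSV)
    for p in ({"top":[(233,184),(341,185),(310,150),(374,170),(365,230),(174,215),(160,250),(250,260),(360,190),(181,200)],"scene":[(330,217),(240,243),(260,220),(211,205),(229,290),(357,180),(100,180),(350,220),(370,208)]}[n]):
        print(n,p,h[p[1],p[0]],c.im[p[1],p[0]])
```

```text
top (233, 184) [ 19 103 151] [ 90 128 151]
top (341, 185) [ 19 110 149] [ 85 125 149]
top (310, 150) [ 22  45 154] [127 147 154]
top (374, 170) [ 23  35 116] [100 112 116]
top (365, 230) [ 18  32 105] [ 92 100 105]
top (174, 215) [ 60  10 122] [117 122 117]
top (160, 250) [ 53  13 157] [149 157 151]
top (250, 260) [ 25  18 153] [142 151 153]
top (360, 190) [ 18  93 107] [ 68  92 107]
top (181, 200) [25 20 77] [71 76 77]
scene (330, 217) [ 19 131 132] [ 64 108 132]
scene (240, 243) [ 20 133 132] [ 63 109 132]
scene (260, 220) [ 18  84 130] [ 87 113 130]
scene (211, 205) [ 17  84 131] [ 88 113 131]
scene (229, 290) [19 90 54] [35 47 54]
scene (357, 180) [ 28  32 129] [113 128 129]
scene (100, 180) [ 20  46 116] [ 95 109 116]
scene (350, 220) [ 21  42 129] [108 123 129]
scene (370, 208) [ 26  32 112] [ 98 110 112]
```

```bash
cat > m.py <<'E'
from h import *
def blobs(m,amin=60):
    n,l,st,ce=cv2.connectedComponentsWithStats(m.astype(np.uint8))
    out=[]
    for i in range(1,n):
        if st[i,4]>=amin:
            cs,_=cv2.findContours((l==i).astype(np.uint8),cv2.RETR_EXTERNAL,cv2.CHAIN_APPROX_NONE)
            out.append((st[i],ce[i],max(cs,key=len),l==i))
    return out
def masks(n,c):
    # upscaled x4 blurred for subpixel
    im=cv2.resize(c.im,None,fx=4,fy=4,interpolation=cv2.INTER_CUBIC); im=cv2.GaussianBlur(im,(0,0),2.0)
    h=cv2.cvtColor(im,cv2.COLOR_BGR2HSV).astype(int); b,g,r=[im[...,i].astype(int) for i in range(3)]
    S,V=h[...,1],h[...,2]
    if n=="top": return dict(sp=(S>78)&(V>108)&(h[...,0]<30), run=(g-r>=1)&(g-b<15)&(V>100), rack=(S>31)&(S<78)&(V>130)&(h[...,0]<30))
    return dict(sp=(S>108)&(V>80)&(h[...,0]<30), run=(g-r>=-1)&(V>100)&(S<50), rack=(S>62)&(S<108)&(V>100)&(h[...,0]<30))
def topx(p): return (np.asarray(p,float)+0.5)/4-0.5
E
python3 - <<'E'
from m import *
for n in("top","scene"):
    c=Cam(n); M=masks(n,c)
    v=np.zeros(M['sp'].shape+(3,),np.uint8); v[...,0]=M['rack']*255; v[...,1]=M['run']*255; v[...,2]=M['sp']*255
    x0,y0,x1,y1=(140,110,400,270) if n=="top" else (195,140,395,300)
    cv2.imwrite(f"pics/m_{n}.png",cv2.resize(v[4*y0:4*y1,4*x0:4*x1],None,fx=.7,fy=.7))
    for k,z in(("sp",None),("run",.025)):
        for st,ce,ct,_ in blobs(M[k],600):
            if k=="run" and st[4]>20000: continue
            for zz in ([.018,.034] if k=="sp" else [.025,.020]):
                P=c.plane(topx(ct.reshape(-1,2)),zz)[:,:2].astype(np.float32)*1000
                (cx,cy),(w,hh),a=cv2.minAreaRect(P)
                A=cv2.contourArea(P)
                print(n,k,topx(ce).round(1),"z",zz,"c",round(cx,1),round(cy,1),"wh",round(w,1),round(hh,1),"ang",round(a,1),"A",round(A))
E
```

```text
top sp [232.8 183.7] z 0.018 c 589.3 164.3 wh 89.2 59.7 ang 88.8 A 5083
top sp [232.8 183.7] z 0.034 c 585.8 162.4 wh 88.1 59.0 ang 88.8 A 4961
top sp [340.9 193.4] z 0.018 c 570.1 -109.5 wh 91.8 61.6 ang 77.3 A 5408
top sp [340.9 193.4] z 0.034 c 566.8 -108.1 wh 90.7 60.9 ang 77.3 A 5277
top run [162.9  75.7] z 0.025 c 874.8 358.9 wh 46.2 32.2 ang 71.2 A 593
top run [162.9  75.7] z 0.02 c 877.0 360.3 wh 46.4 32.3 ang 71.2 A 597
top run [348.6  78.5] z 0.025 c 873.9 -128.1 wh 31.7 21.7 ang 29.1 A 299
top run [348.6  78.5] z 0.02 c 876.1 -128.6 wh 31.8 21.8 ang 29.1 A 301
top run [ 4.4 81.8] z 0.025 c 849.2 779.1 wh 40.8 21.0 ang 54.7 A 411
top run [ 4.4 81.8] z 0.02 c 851.3 782.0 wh 40.9 21.1 ang 54.7 A 415
top run [535.1  82.2] z 0.025 c 876.8 -619.6 wh 27.4 19.5 ang 40.0 A 254
top run [535.1  82.2] z 0.02 c 879.0 -622.0 wh 27.5 19.5 ang 40.0 A 256
top run [189.5  84.2] z 0.025 c 849.8 286.5 wh 39.3 20.5 ang 55.1 A 350
top run [189.5  84.2] z 0.02 c 851.9 287.6 wh 39.4 20.6 ang 55.1 A 353
top run [378.3  88. ] z 0.025 c 850.1 -207.2 wh 39.3 19.2 ang 57.6 A 390
top run [378.3  88. ] 
[... 6718 characters left out ...]
1.5 -102.2 wh 88.3 63.3 ang 76.9 A 5186
scene sp [239.8 241.4] z 0.034 c 573.1 -106.5 wh 87.1 62.4 ang 76.9 A 5042
scene run [350.6 161.9] z 0.025 c 439.4 336.3 wh 17.2 78.4 ang 74.8 A 748
scene run [350.6 161.9] z 0.02 c 435.3 339.5 wh 17.3 78.8 ang 74.8 A 754
scene run [359.6 184. ] z 0.025 c 532.4 310.0 wh 17.7 88.0 ang 74.3 A 908
scene run [359.6 184. ] z 0.02 c 528.7 313.2 wh 17.8 88.4 ang 74.3 A 916
scene run [466.7 294.8] z 0.025 c 993.3 347.0 wh 46.1 40.3 ang 3.1 A 939
scene run [466.7 294.8] z 0.02 c 991.5 350.3 wh 46.3 40.5 ang 3.1 A 947
scene run [424.9 413. ] z 0.025 c 1187.0 61.6 wh 22.0 18.3 ang 41.7 A 239
scene run [424.9 413. ] z 0.02 c 1186.1 63.6 wh 22.1 18.4 ang 41.7 A 241
```

View pics/m_top.png

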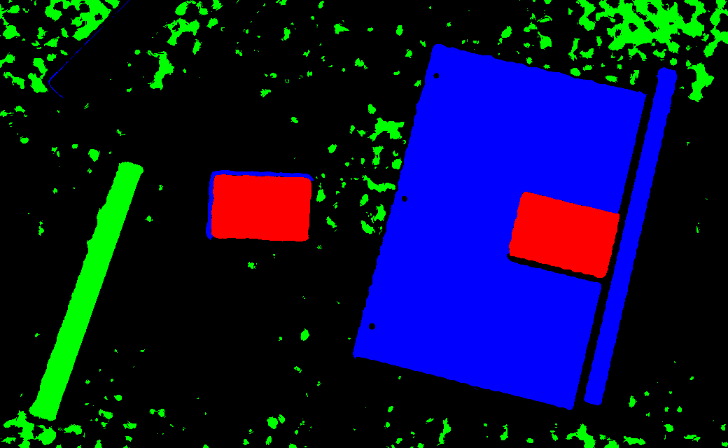

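View pics/m_scene.png

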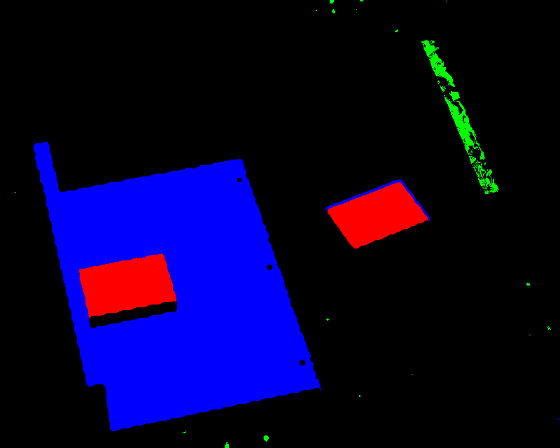

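The crops confirm the choices. The aluminium bar (174,215) has no green or pink and its top is about 20 mm wide, so it lies with its 25 mm side upright. The loose plywood block is at (233,184). I'll refine the poses and use the rack edges as a scale check.

```bash
cat > meas.py <<'E'
from m import *
def rect(c,ct,z):
    P=(c.plane(topx(ct.reshape(-1,2)),z)[:,:2]*1000).astype(np.float32)
    h=cv2.minAreaRect(P); b=cv2.boxPoints(h)
    M=cv2.moments(P.reshape(-1,1,2)); g=(M['m10']/M['m00'],M['m01']/M['m00'])
    e=b[1]-b[0],b[2]-b[1]; L=e[0] if np.hypot(*e[0])>np.hypot(*e[1]) else e[1]
    return np.round(g,1),np.round(h[0],1),np.round(sorted(h[1]),1),round(float(np.degrees(np.arctan2(L[1],L[0]))%180),2),round(M['m00'])
E
python3 - <<'E'
from meas import *
for n in("top","scene"):
    c=Cam(n)
    im=cv2.GaussianBlur(cv2.resize(c.im,None,fx=4,fy=4,interpolation=cv2.INTER_CUBIC),(0,0),2.)
    h=cv2.cvtColor(im,cv2.COLOR_BGR2HSV).astype(int);H,S,V=h[...,0],h[...,1],h[...,2]
    def at(m,u,v):
        for st,ce,ct,l in blobs(m,300):
            if l[v*4,u*4]: return ct
    if n=="top":
        print("loose",rect(c,at((S>58)&(V>105)&(H<30),233,184),.018))
        print("laid",rect(c,at((S>78)&(V>105)&(H<30),341,190),.034))
        m=(S>31)&(V>125)&(H<30); ct=at(m,300,150); print("base",rect(c,ct,.016))
        ap=cv2.approxPolyDP(ct,12,True).reshape(-1,2); print((c.plane(topx(ap),.016)[:,:2]*1000).round(1).tolist())
        m=(S>28)&(V>95)&(H<30)&~((S>31)&(V>133)); ct=at((S>28)&(V>95)&(V<138)&(H<32),374,170); 
        print("panel",rect(c,ct,.096) if ct is not None else None)
    else:
        print("loose",rect(c,at((S>86)&(V>80)&(H<30),330,217),.018))
        print("laid",rect(c,at((S>108)&(V>80)&(H<30),240,240),.034))
        ct=at((S>62)&(V>90)&(H<30),260,270); ap=cv2.approxPolyDP(ct,10,True).reshape(-1,2)
        print(topx(ap).round(1).tolist()); print((c.plane(topx(ap),.016)[:,:2]*1000).round(1).tolist()); print((c.plane(topx(ap),.096)[:,:2]*1000).round(1).tolist())
    # runner: brightness/hue direct
    b,g,r=[im[...,i].astype(int) for i in range(3)]
    for th in(-1,0,1,2):
        m=((g-r>=th)&(V>95)&(S<60)).astype(np.uint8)
        m=cv2.morphologyEx(m,cv2.MORPH_OPEN,np.ones((9,9))) if n=="top" else cv2.morphologyEx(m,cv2.MORPH_CLOSE,np.ones((15,15)))
        ct=at(m>0,*((173,213) if n=="top" else (357,182)))
        print("runner",th,rect(c,ct,.025) if ct is not None else None)
E
```

```text
loose (array([589.9, 164.5]), array([589.5, 164.4]), array([62. , 91.8]), 89.11, 5422)
laid (array([ 566.8, -108.3]), array([ 566.4, -108.1]), array([61.7, 90.7]), 77.23, 5319)
base (array([580.7, -53.3]), array([579.8, -53.2]), array([203.3, 303.6]), 167.14, 59460)
[[747.8, 8.8], [455.5, 76.5], [410.9, -114.8], [525.7, -143.8], [550.8, -58.7], [535.4, -146.4], [704.3, -185.8]]
panel (array([ 525.4, -139.1]), array([ 507.9, -116.9]), array([178. , 359.1]), 134.39, 6746)
runner -1 (array([351.8, 306.1]), array([403.9, 328.8]), array([202.9, 426.3]), 11.83, 26884)
runner 0 (array([511.5, 315.5]), array([511.3, 317.3]), array([ 27.8, 242.9]), 163.94, 5520)
runner 1 (array([511.1, 315.2]), array([510.8, 316.2]), array([ 25.4, 241.8]), 163.94, 5303)
runner 2 (array([510.8, 314.9]), array([511. , 315.6]), array([ 23.9, 239.9]), 164.03, 5083)
loose (array([594.5, 165.3]), array([595. , 164.9]), array([61.4, 91.4]), 89.2, 5271)
laid (array([ 572.4, -106.3]), array([ 573.4, -106.5]), array([62.6, 86.9]), 77.42, 5042)
[[206.6, 191.1], [225.1, 276.4], [231.9, 277.6], [234.1, 293.4], [308.9, 279.9], [280.9, 196.6], [216.4, 208.1], [211.9, 190.9]]
[[340.9, -113.1], [648.1, -184.2], [659.6, -169.9], [706.4, -184.2], [757.1, 6.9], [462.7, 76.2], [417.3, -112.9], [347.2, -98.5]]
[[413.9, -133.6], [699.6, -199.7], [710.3, -186.4], [753.8, -199.8], [801.0, -22.0], [527.2, 42.5], [484.9, -133.4], [419.7, -120.0]]
runner -1 (array([515.1, 314.4]), array([515.4, 314.8]), array([ 18.5, 237.2]), 164.22, 3658)
runner 0 (array([540.5, 305.5]), array([539.3, 307.3]), array([ 16.7, 106.8]), 164.05, 986)
runner 1 None
runner 2 None
```

The two cameras differ by about 5 mm in x. In the top view the rack edges (300 × 200 mm) and the laid spacer agree with each other to within 0.3 mm. I'll find the offset to the robot frame by gripping the loose spacer, since the jaws centre it in x.

```bash
cat > go.py <<'E'
from h import *
from scipy.spatial.transform import Rotation as R
def go(x,y,z,yaw):  # yaw: wanted world angle (deg) of tool y (jaw axis), mod 180
    s=robot.get_state(); p=np.array(s['tcp_pos']); Rm=R.from_rotvec(s['orientation'])
    ty=Rm.apply([0,1,0]); tz=Rm.apply([0,0,1]); a=np.degrees(np.arctan2(ty[1],ty[0]))
    d=(yaw-a+90)%180-90
    tilt=np.cross(tz,[0,0,-1])
    print("t",round(s['clock'],2),"p",p.round(4),"jawyaw",round(a,2),"d(mm)",((np.array([x,y,z])-p)*1000).round(1),"dyaw rad",round(np.radians(d),4),"tilt fix",tilt.round(4),"F",np.round(s['force'],2),"gap",round(s['finger_gap'],4),"q6",np.round(s['q'][5],2))
E
python3 -c "
from go import *
go(.592,.165,.12,-0.85)"
```

```text
t 0.5 p [ 0.176  -0.4946  0.2312] jawyaw -70.42 d(mm) [ 416.   659.6 -111.2] dyaw rad 1.2142 tilt fix [-0.0001 -0.0001 -0.    ] F [ 0.41  0.65 -0.3 ] gap 0.0852 q6 1.57
```

Request:
arm_command(motion=[[[0.023,0.0366,0,0,0,0.0675],[0.023,0.0366,0,0,0,0.0675],[0.023,0.0366,0,0,0,0.0675],[0.023,0.0366,0,0,0,0.0675],[0.023,0.0366,0,0,0,0.0675],[0.023,0.0366,0,0,0,0.0675],[0.023,0.0366,0,0,0,0.0675],[0.023,0.0366,0,0,0,0.0675],[0.023,0.0366,0,0,0,0.0675],[0.023,0.0366,0,0,0,0.0675]]], grip=-1)

```text
clock: 1.5
tcp_pos: [0.4093, -0.1186, 0.2314]
orientation: [2.729, 1.548, 0.005]
force: [1.1, -0.4, -0.3]
finger_gap: 0.0853
```

```bash
python3 -c "
from go import *
go(.592,.165,.12,-0.85)"
```

```text
t 1.5 p [ 0.4093 -0.1186  0.2314] jawyaw -30.88 d(mm) [ 182.7  283.6 -111.4] dyaw rad 0.524 tilt fix [0.0021 0.0047 0.    ] F [ 1.08 -0.38 -0.33] gap 0.0853 q6 1.83
```

Request:
arm_command(motion=[[[0.023,0.0356,-0.005,0,0,0.066],[0.023,0.0356,-0.006,0,0,0.066],[0.023,0.0356,-0.015,0,0,0.066],[0.023,0.0356,-0.015,0,0,0.066],[0.023,0.0356,-0.015,0,0,0.066],[0.023,0.0356,-0.015,0,0,0.066],[0.023,0.0356,-0.02,0,0,0.066],[0.022,0.034,-0.02,0,0,0.062],[0,0,0,0.002,0.004,0],[0,0,0,0,0,0]]])

```text
clock: 2.5
tcp_pos: [0.6007, 0.1839, 0.1163]
orientation: [2.2, 2.239, 0.013]
force: [-0.5, 0.1, -0.2]
finger_gap: 0.0855
```

```bash
python3 -c "
from go import *
go(.592,.165,.0,-0.85)"
```

```text
t 2.5 p [0.6007 0.1839 0.1163] jawyaw 1.01 d(mm) [  -8.7  -18.9 -116.3] dyaw rad -0.0324 tilt fix [-0.0046  0.0074  0.    ] F [-0.46  0.08 -0.24] gap 0.0855 q6 1.85
```

Request:
arm_command(motion=[[[-0.0085,-0.019,-0.02,-0.005,0.007,-0.032],[0,0,-0.025,0,0,0],[0,0,-0.025,0,0,0],[0,0,-0.015,0,0,0],[0,0,0,0,0,0],[0,0,0,0,0,0]]])

```text
clock: 3.1
tcp_pos: [0.5919, 0.16, 0.0343]
orientation: [2.243, 2.193, 0.007]
force: [0.2, 0.2, 0.3]
finger_gap: 0.0857
```

```bash
python3 -c "
from go import *
go(.592,.165,-0.002,-0.85)"
```

```text
t 3.1 p [0.5919 0.16   0.0343] jawyaw -1.29 d(mm) [  0.1   5.  -36.3] dyaw rad 0.0077 tilt fix [0.     0.0066 0.    ] F [0.19 0.16 0.32] gap 0.0857 q6 1.86
```

Request:
arm_command(motion=[[[0,0.005,-0.015,0,0.006,0.008],[0,0,-0.015,0,0,0],[0,0,-0.004,0,0,0],[0,0,0,0,0,0]]])

```text
clock: 3.5
tcp_pos: [0.5943, 0.1656, 0.0026]
orientation: [2.236, 2.203, 0.01]
force: [-0.5, 0.1, 0.5]
finger_gap: 0.0849
```

```bash
python3 -c "
from go import *
go(.592,.165,-0.002,-0.85)
c=Cam('scene'); c.crop('pics/g1.png',280,150,400,260,6)"
```

```text
t 3.5 p [0.5943 0.1656 0.0026] jawyaw -0.85 d(mm) [-2.3 -0.6 -4.6] dyaw rad -0.0001 tilt fix [-0.0021  0.0065  0.    ] F [-0.46  0.1   0.47] gap 0.0849 q6 1.86
```

View pics/g1.png

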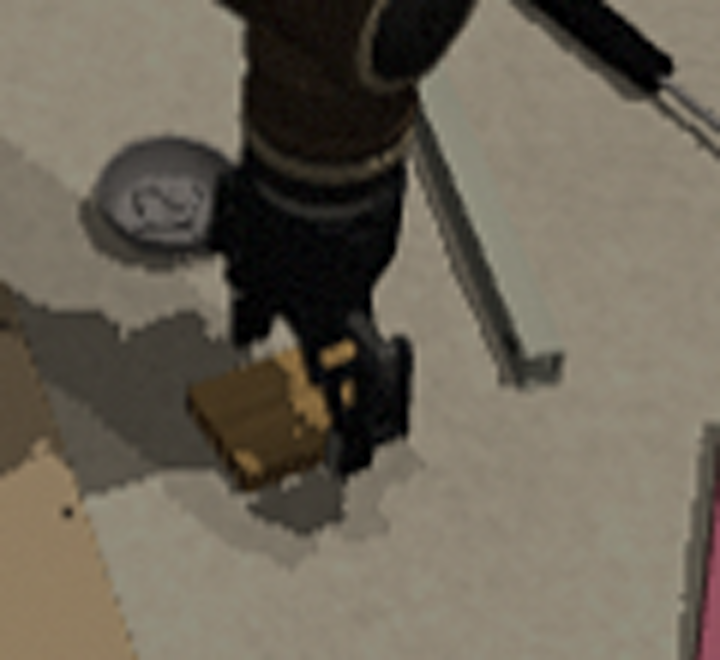

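The gripper straddles the spacer: far finger just in front of its +x side, crop (375,400). Lowering 3 mm and closing.

Request:
arm_command(motion=[[[-0.001,0,-0.003,-0.002,0.006,0],[0,0,0,0,0,0],[0,0,0,0,0,0],[0,0,0,0,0,0],[0,0,0,0,0,0],[0,0,0,0,0,0]]], grip=1, newtons=40)

```text
clock: 4.15
tcp_pos: [0.5945, 0.1662, 0.0016]
orientation: [2.236, 2.205, 0.004]
force: [0.5, 0.1, -1.9]
finger_gap: 0.0587
```

```bash
python3 -c "
from go import *
go(.592,.165,-0.002,-0.85)"
```

```text
t 4.15 p [0.5945 0.1662 0.0016] jawyaw -0.82 d(mm) [-2.5 -1.2 -3.6] dyaw rad -0.0005 tilt fix [-0.0008  0.0026  0.    ] F [ 0.53  0.14 -1.91] gap 0.0587 q6 1.86
```

Request:
arm_command(motion=[[[0,0,0,0,0,0],[0,0,0,0,0,0],[0,0,0,0,0,0],[0,0,0.03,0,0,0],[0,0,0.03,0,0,0],[-0.02,0,0.03,0,0,0],[-0.045,0,0.02,0,0,0],[-0.045,0,0,0,0,0],[-0.045,0,0,0,0,0],[-0.04,0,0,0,0,0]]], grip=-1)

```text
clock: 5.15
tcp_pos: [0.3977, 0.1659, 0.1143]
orientation: [2.24, 2.2, 0.008]
force: [-0.3, 0.9, 1.0]
finger_gap: 0.0855
```

```bash
cat > sp.py <<'E'
from meas import *
from go import *
def spacers(name,amin=1500):
    go(0,0,0,0)
    for n in("top","scene"):
        c=Cam(n); cv2.imwrite(f"pics/{name}_{n}.png",c.im)
        im=cv2.GaussianBlur(cv2.resize(c.im,None,fx=4,fy=4,interpolation=cv2.INTER_CUBIC),(0,0),2.)
        h=cv2.cvtColor(im,cv2.COLOR_BGR2HSV).astype(int);H,S,V=h[...,0],h[...,1],h[...,2]
        tl,td=(58,78) if n=="top" else (86,108)
        for t in(tl,td):
            for st,ce,ct,l in blobs((S>t)&(V>(105 if n=="top" else 80))&(H<30),amin):
                if st[4]<20000: print(n,t,topx(ce).round(1),[rect(c,ct,z) for z in(.018,.034,.052)])
E
python3 -c "
from sp import *
spacers('c1')"
```

```text
t 5.15 p [0.3977 0.1659 0.1143] jawyaw -1.02 d(mm) [-397.7 -165.9 -114.3] dyaw rad 0.0179 tilt fix [-0.0023  0.005   0.    ] F [-0.28  0.92  1.02] gap 0.0855 q6 1.98
top 58 [232.7 183.1] [(array([591.2, 164.7]), array([591.1, 164.7]), array([62.2, 91.4]), 89.24, 5483), (array([587.6, 162.8]), array([587.5, 162.8]), array([61.5, 90.3]), 89.24, 5351), (array([583.6, 160.6]), array([583.5, 160.7]), array([60.6, 89.1]), 89.24, 5204)]
top 58 [341.  193.6] [(array([ 569.7, -109.9]), array([ 569.5, -109.9]), array([67.1, 96.3]), 77.79, 6160), (array([ 566.4, -108.5]), array([ 566.2, -108.4]), array([66.3, 95.2]), 77.79, 6011), (array([ 562.7, -106.9]), array([ 562.5, -106.8]), array([65.4, 93.9]), 77.79, 5847)]
top 78 [232.7 183.2] [(array([591. , 164.6]), array([590.9, 164.5]), array([59.3, 89. ]), 89.15, 5077), (array([587.4, 162.7]), array([587.3, 162.6]), array([58.6, 87.9]), 89.15, 4955), (array([583.4, 160.5]), array([583.3, 160.5]), array([57.8, 86.7]), 89.15, 4819)]
top 78 [341.1 193.7] [(array([ 569.6, -110. ]), array([ 569.4, -109.9]), array([62., 92.]), 77.14, 5484), (array([ 566
[... 1148 characters left out ...]
-883.3, -574.2]), array([ 54.9, 240.4]), 174.95, 10753), (array([-838.8, -576.3]), array([-847.1, -571.5]), array([ 54. , 236.6]), 174.95, 10413)]
scene 108 [329.6 216.8] [(array([597.3, 164.8]), array([597.5, 164.7]), array([59.5, 89.7]), 89.41, 5073), (array([608.3, 156.8]), array([608.5, 156.7]), array([58.7, 88.4]), 89.41, 4932), (array([620.7, 147.9]), array([620.9, 147.7]), array([57.7, 87. ]), 89.41, 4776)]
scene 108 [239.8 241.4] [(array([ 560.9, -102. ]), array([ 561.5, -102.2]), array([63.3, 88.3]), 76.87, 5190), (array([ 572.5, -106.3]), array([ 573.1, -106.4]), array([62.4, 87. ]), 76.87, 5046), (array([ 585.4, -111.1]), array([ 586. , -111.2]), array([61.4, 85.7]), 76.87, 4886)]
```

Calibration: robot x ≈ top + 3.4 mm ≈ scene − 2.5 mm. That puts the laid spacer's centre at about (569.9, −107.7) mm and the rack yaw at −12.9°. Regrasping the spacer.

Request:
arm_command(motion=[[[0.045,0,0,0,0,0],[0.045,0,0,0,0,0],[0.045,0,0,0,0,0],[0.045,0,-0.02,0,0,0],[0.01,0,-0.025,0,0,0.003],[0,0,-0.025,0,0,0],[0,0,-0.02,0,0,0],[0,0,0,0,0,0]]])

```text
clock: 6.05
tcp_pos: [0.5969, 0.1648, 0.0224]
orientation: [2.229, 2.205, 0.019]
force: [-0.2, -0.1, 0.2]
finger_gap: 0.0855
```

```bash
python3 -c "
from go import *
go(.5943,.165,-0.002,-0.82)"
```

```text
t 6.05 p [0.5969 0.1648 0.0224] jawyaw -0.63 d(mm) [ -2.6   0.2 -24.4] dyaw rad -0.0032 tilt fix [-0.0042  0.0126  0.    ] F [-0.17 -0.1   0.19] gap 0.0855 q6 1.85
```

Request:
arm_command(motion=[[[-0.0025,0,-0.012,-0.004,0.012,-0.003],[0,0,-0.01,0,0,0],[0,0,-0.002,0,0,0],[0,0,0,0,0,0]]])

```text
clock: 6.45
tcp_pos: [0.596, 0.1652, -0.0013]
orientation: [2.236, 2.205, 0.003]
force: [-0.1, 0.4, 0.8]
finger_gap: 0.0856
```

```bash
python3 -c "
from go import *
go(.5943,.165,-0.001,-0.82)"
```

```text
t 6.45 p [ 0.596   0.1652 -0.0013] jawyaw -0.82 d(mm) [-1.7 -0.2  0.3] dyaw rad -0.0001 tilt fix [-0.0005  0.0024  0.    ] F [-0.09  0.37  0.83] gap 0.0856 q6 1.86
```

Request:
arm_command(motion=[[[-0.0015,0,0,0,0.002,0],[0,0,0,0,0,0],[0,0,0,0,0,0],[0,0,0,0,0,0],[0,0,0,0,0,0],[0,0,0,0,0,0]]], grip=1, newtons=40)

```text
clock: 7.05
tcp_pos: [0.5955, 0.1658, 0.0017]
orientation: [2.235, 2.205, 0.007]
force: [0.4, 0.9, -0.9]
finger_gap: 0.0591
```

```bash
python3 -c "
from go import *
go(.5943,.165,.12,-12.9)"
```

```text
t 7.05 p [0.5955 0.1658 0.0017] jawyaw -0.79 d(mm) [ -1.2  -0.8 118.3] dyaw rad -0.2113 tilt fix [-0.0017  0.0044  0.    ] F [ 0.42  0.89 -0.87] gap 0.0591 q6 1.86
```

Request:
arm_command(motion=[[[0,0,0.02,0,0,0],[0,0,0.04,0,0,0],[0,0,0.04,0,0,0],[-0.003,-0.03,0,0,0,-0.03],[-0.003,-0.04,0,0,0,-0.03],[-0.004,-0.04,0,0,0,-0.03],[-0.004,-0.04,0,0,0,-0.03],[-0.004,-0.04,0,0,0,-0.03],[-0.003,-0.04,0,0,0,-0.03],[-0.003,-0.02,0,0,0,-0.03]]])

```text
clock: 8.05
tcp_pos: [0.5691, -0.0898, 0.1048]
orientation: [2.454, 1.957, 0.006]
force: [0.5, 0.3, -0.6]
finger_gap: 0.0592
```

```bash
python3 -c "
from go import *
go(.5712,-.1018,.0600,-12.9)"
```

```text
t 8.05 p [ 0.5691 -0.0898  0.1048] jawyaw -12.85 d(mm) [  2.1 -12.  -44.8] dyaw rad -0.001 tilt fix [-0.0005  0.0048  0.    ] F [ 0.49  0.31 -0.57] gap 0.0592 q6 1.64
```

Request:
arm_command(motion=[[[0.002,-0.006,-0.015,0,0.004,0],[0,-0.004,-0.015,0,0,0],[0,0,-0.012,0,0,0],[0,0,0,0,0,0]]])

```text
clock: 8.45
tcp_pos: [0.5705, -0.1024, 0.0593]
orientation: [-2.459, -1.954, -0.001]
force: [0.1, -0.7, -0.9]
finger_gap: 0.0589
```

```bash
python3 -c "
from go import *
go(.5712,-.1018,.042,-12.9)
t=Cam('top'); t.crop('pics/p1t.png',300,120,400,270,4)
s=Cam('scene'); s.crop('pics/p1s.png',190,180,310,300,5)
import cv2,numpy as np
a=cv2.imread('pics/p1t.png');b=cv2.imread('pics/p1s.png');cv2.imwrite('pics/p1.png',np.hstack([a[:600],b[:600]])[:600,:800] if False else cv2.resize(np.hstack([a,b]),(800,480)))"
```

```text
t 8.45 p [ 0.5705 -0.1024  0.0593] jawyaw -13.06 d(mm) [  0.7   0.6 -17.3] dyaw rad 0.0028 tilt fix [-0.0011  0.      0.    ] F [ 0.09 -0.7  -0.93] gap 0.0589 q6 1.62
```

View pics/p1.png

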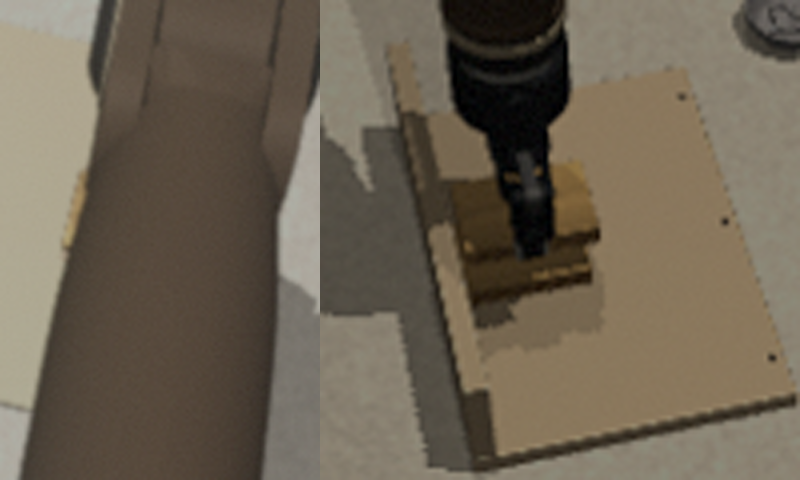

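The scene view shows the held spacer just above the laid one, about 5 mm farther from the panel. Lowering to a few mm above it, then moving towards the panel until I feel contact.

Request:
arm_command(motion=[[[0.0005,0,-0.01,0,0,0.002],[0,0,-0.007,0,0,0],[0,0,0,0,0,0]]])

```text
clock: 8.85
tcp_pos: [0.5733, -0.1008, 0.044]
orientation: [2.453, 1.959, 0.006]
force: [-0.7, 0.3, 0.2]
finger_gap: 0.059
```

Request:
arm_command(motion=[[[-0.0005,-0.002,0,0,0,0],[-0.0005,-0.002,0,0,0,0],[0,0,0,0,0,0]]])

```text
clock: 9.15
tcp_pos: [0.5724, -0.1048, 0.0443]
orientation: [2.451, 1.96, 0.006]
force: [-1.2, 0.5, -0.3]
finger_gap: 0.0591
```

```bash
python3 -c "
from go import *
go(.570,-.1066,.0365,-12.9)"
```

```text
t 9.15 p [ 0.5724 -0.1048  0.0443] jawyaw -12.71 d(mm) [-2.4 -1.8 -7.8] dyaw rad -0.0033 tilt fix [-0.0002  0.0049  0.    ] F [-1.21  0.55 -0.26] gap 0.0591 q6 1.61
```

Request:
arm_command(motion=[[[-0.002,0.0005,-0.005,0,0.005,-0.003],[0,0,0,0,0,0]]])

```text
clock: 9.35
tcp_pos: [0.5705, -0.1046, 0.0395]
orientation: [2.457, 1.957, 0.001]
force: [-0.3, 0.4, -0.9]
finger_gap: 0.0589
```

Request:
arm_command(motion=[[[-0.0005,-0.002,0,0,0,0],[-0.0005,-0.002,0,0,0,0],[-0.0005,-0.002,0,0,0,0]]])

```text
clock: 9.65
tcp_pos: [0.5694, -0.1088, 0.0396]
orientation: [-2.454, -1.956, -0.007]
force: [2.8, 13.3, -0.5]
finger_gap: 0.0591
```

```bash
cat >> go.py <<'E'
def rk(ox=.5598,oy=-.1516,yaw=-12.9):
    s=robot.get_state(); p=np.array(s['tcp_pos']); a=np.radians(yaw); X=np.array([np.cos(a),np.sin(a)]);Y=np.array([-np.sin(a),np.cos(a)])
    d=p[:2]-[ox,oy]; f=np.array(s['force'])
    print("rack xy mm",(X@d*1000).round(1),(Y@d*1000).round(1),"z",(p[2]*1000).round(1),"F rack",(X@f[:2]).round(2),(Y@f[:2]).round(2),f[2].round(2))
E
python3 -c "
from go import *
go(.570,-.1066,.0365,-12.9);rk()"
```

```text
t 9.65 p [ 0.5694 -0.1088  0.0396] jawyaw -12.87 d(mm) [ 0.6  2.2 -3.1] dyaw rad -0.0004 tilt fix [-0.0052  0.0017  0.    ] F [ 2.82 13.26 -0.46] gap 0.0591 q6 1.6
rack xy mm -0.2 43.8 z 39.6 F rack -0.21 13.56 -0.46
```

Panel contact felt at 13 N, with x within 0.2 mm. Lowering with a light push, then releasing.

Request:
arm_command(motion=[[[0,-0.0005,-0.0025,-0.003,0,0],[0,-0.0005,-0.002,-0.002,0,0],[0,-0.0005,-0.001,0,0,0]]])

```text
clock: 9.95
tcp_pos: [0.5702, -0.1089, 0.0347]
orientation: [-2.455, -1.959, -0.008]
force: [0.4, 5.8, 2.3]
finger_gap: 0.0588
```

```bash
python3 -c "
from go import *
go(.570,-.1066,.0357,-12.9);rk()"
```

```text
t 9.95 p [ 0.5702 -0.1089  0.0347] jawyaw -12.84 d(mm) [-0.2  2.3  1. ] dyaw rad -0.0011 tilt fix [-0.0038  0.0038  0.    ] F [0.35 5.84 2.31] gap 0.0588 q6 1.6
rack xy mm 0.6 43.9 z 34.7 F rack -0.96 5.77 2.31
```

Request:
arm_command(motion=[[[-0.0005,-0.0005,-0.0005,0,0.002,0],[0,-0.0005,-0.0003,0,0,0]]])

```text
clock: 10.15
tcp_pos: [0.5702, -0.1089, 0.0343]
orientation: [-2.453, -1.958, -0.01]
force: [-1.8, 5.5, 3.6]
finger_gap: 0.0591
```

Request:
arm_command(motion=[[[0,0,0,0,0,0],[0,0,0,0,0,0],[0,0,0,0,0,0],[0,0,0.02,0,0,0],[0,0,0.03,0,0,0],[0,0,0.03,0,0,0],[0,0.03,0.02,0,0,0],[0,0.04,0,0,0,0],[0,0.045,0,0,0,0],[0,0.045,0,0,0,0]]], grip=-1)

```text
clock: 11.15
tcp_pos: [0.569, 0.0462, 0.1377]
orientation: [2.466, 1.942, 0.0]
force: [0.5, -0.2, 0.6]
finger_gap: 0.0852
```

Request:
arm_command(motion=[[[-0.01,0.045,0,0,0,0],[-0.01,0.045,0,0,0,0],[0,0,0,0,0,0]]])

```text
clock: 11.45
tcp_pos: [0.5485, 0.1429, 0.1379]
orientation: [2.461, 1.946, 0.002]
force: [0.3, -0.5, 0.0]
finger_gap: 0.0854
```

```bash
python3 -c "
from sp import *
spacers('c2')
import cv2,numpy as np
a=cv2.imread('pics/c2_top.png')[150:240,300:400];b=cv2.imread('pics/c2_scene.png')[190:290,200:310]
cv2.imwrite('pics/c2.png',np.hstack([cv2.resize(a,(390,360),interpolation=2),cv2.resize(b,(396,360),interpolation=2)]))"
```

```text
t 11.45 p [0.5485 0.1429 0.1379] jawyaw -13.34 d(mm) [-548.5 -142.9 -137.9] dyaw rad 0.2329 tilt fix [0.0025 0.004  0.    ] F [ 0.26 -0.54  0.02] gap 0.0854 q6 2.06
top 58 [341.6 191.9] [(array([ 574.6, -111.3]), array([ 572.3, -111. ]), array([73.4, 97.4]), 77.65, 6275), (array([ 571.2, -109.8]), array([ 569. , -109.6]), array([72.5, 96.2]), 77.65, 6124), (array([ 567.4, -108.2]), array([ 565.2, -107.9]), array([71.5, 94.9]), 77.65, 5956)]
top 78 [341.7 191.9] [(array([ 574.2, -111.5]), array([ 573.8, -111.4]), array([64.2, 93.4]), 77.44, 5691), (array([ 570.9, -110. ]), array([ 570.4, -109.9]), array([63.4, 92.3]), 77.44, 5554), (array([ 567.1, -108.4]), array([ 566.6, -108.3]), array([62.5, 91. ]), 77.44, 5401)]
scene 86 [ 5.  42.3] [(array([-908.1, -581.3]), array([-916.5, -576.1]), array([ 56.4, 248. ]), 174.95, 11277), (array([-876. , -578.8]), array([-884.3, -573.7]), array([ 55.6, 244.5]), 174.95, 10964), (array([-839.9, -576.1]), array([-848.1, -571.1]), array([ 54.8, 240.6]), 174.95, 10617)]
scene 86 [239.4 238. ] [(array([548.6, -97.8]), array([ 560. , -100.7]), array([94.9, 96. ]), 77.12, 6308), (array([ 560.3, -102.1]), array([ 571.5, -105. ]), array([93.5, 94.7]), 77.12, 6133), (array([ 573.5, -107. ]), array([ 584.5, -109.8]), array([92. , 93.2]), 77.12, 5939)]
scene 108 [ 5.  42.4] [(array([-906.8, -581.3]), array([-915. , -576.2]), array([ 56.4, 244.9]), 174.95, 11162), (array([-874.7, -578.9]), array([-882.8, -573.9]), array([ 55.6, 241.5]), 174.95, 10852), (array([-838.7, -576.1]), array([-846.6, -571.2]), array([ 54.8, 237.6]), 174.95, 10509)]
scene 108 [239.3 237.7] [(array([548.6, -98.1]), array([549. , -98.3]), array([63.9, 90.2]), 76.78, 5424), (array([ 560.3, -102.4]), array([ 560.7, -102.6]), array([63., 89.]), 76.78, 5274), (array([ 573.5, -107.3]), array([ 573.9, -107.5]), array([62. , 87.6]), 76.78, 5107)]
```

View pics/c2.png

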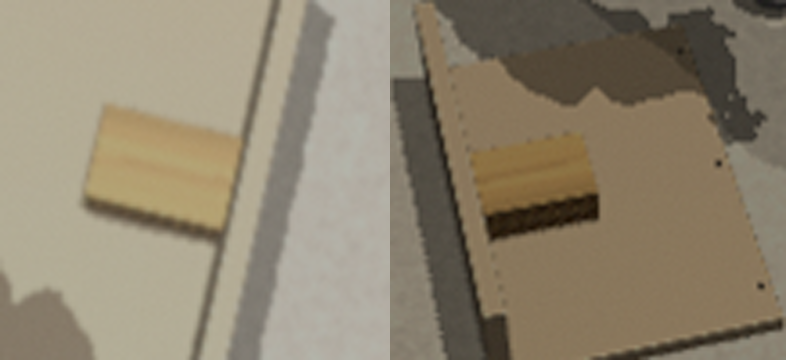

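The spacer sits squarely: in both views it is within about 1 mm and 0.3° of where the laid spacer was. The mount is at rack-frame x ≈ 0. Now for the runner.

Request:
arm_command(motion=[[[-0.0032,0.0156,0,0,0,0.138],[-0.0032,0.0156,0,0,0,0.138],[-0.0032,0.0156,0,0,0,0.138],[-0.0032,0.0156,0,0,0,0.138],[-0.0032,0.0156,0,0,0,0.138],[-0.0032,0.0156,0,0,0,0.138],[-0.0032,0.0156,0,0,0,0.138],[-0.0032,0.0156,0,0,0,0.138],[-0.0032,0.0156,0,0,0,0.138],[-0.0032,0.0156,0,0,0,0.138]]], grip=-0.4)

```text
clock: 12.55
tcp_pos: [0.5234, 0.2817, 0.1372]
orientation: [0.618, 3.069, 0.001]
force: [-0.7, -0.3, -0.8]
finger_gap: 0.0595
```

```bash
python3 -c "
from go import *
go(.5135,.315,.05,74)"
```

```text
t 12.55 p [0.5234 0.2817 0.1372] jawyaw 67.22 d(mm) [ -9.9  33.3 -87.2] dyaw rad 0.1184 tilt fix [0.0014 0.0111 0.    ] F [-0.68 -0.3  -0.81] gap 0.0595 q6 0.89
```

Request:
arm_command(motion=[[[-0.005,0.016,0,0,0.005,0.06],[-0.004,0.013,-0.01,0,0.005,0.05],[0,0,-0.02,0,0,0],[0,0,-0.02,0,0,0],[0,0,-0.02,0,0,0],[0,0,0,0,0,0]]])

```text
clock: 13.15
tcp_pos: [0.5203, 0.3035, 0.0655]
orientation: [0.456, 3.103, -0.004]
force: [-0.8, 0.2, -0.2]
finger_gap: 0.0595
```

```bash
python3 -c "
from go import *
go(.5135,.315,.004,74)"
```

```text
t 13.15 p [0.5203 0.3035 0.0655] jawyaw 73.28 d(mm) [ -6.8  11.5 -61.5] dyaw rad 0.0125 tilt fix [0.0032 0.0045 0.    ] F [-0.84  0.22 -0.16] gap 0.0595 q6 0.82
```

Request:
arm_command(motion=[[[-0.0065,0.0115,0,0.003,0.004,0.012],[0,0,-0.015,0,0,0],[0,0,0,0,0,0]]])

```text
clock: 13.45
tcp_pos: [0.5156, 0.3142, 0.0528]
orientation: [0.443, 3.108, 0.002]
force: [-0.4, 0.1, 0.4]
finger_gap: 0.0598
```

```bash
python3 -c "
from go import *
go(.5135,.315,.004,74)"
```

```text
t 13.45 p [0.5156 0.3142 0.0528] jawyaw 73.79 d(mm) [ -2.1   0.8 -48.8] dyaw rad 0.0037 tilt fix [-0.0011  0.002   0.    ] F [-0.44  0.06  0.44] gap 0.0598 q6 0.83
```

Request:
arm_command(motion=[[[-0.002,0.0005,-0.015,0,0.002,0.003],[0,0,-0.015,0,0,0],[0,0,-0.01,0,0,0],[0,0,-0.005,0,0,0],[0,0,0,0,0,0]]])

```text
clock: 13.95
tcp_pos: [0.5151, 0.3164, 0.0089]
orientation: [0.436, 3.107, 0.008]
force: [0.1, -0.0, -0.6]
finger_gap: 0.0602
```

```bash
python3 -c "
from go import *
go(.5135,.315,.005,74)
c=Cam('scene'); c.crop('pics/r1.png',310,110,420,240,5)"
```

```text
t 13.95 p [0.5151 0.3164 0.0089] jawyaw 74.01 d(mm) [-1.6 -1.4 -3.9] dyaw rad -0.0002 tilt fix [-0.0046  0.0043  0.    ] F [ 0.13 -0.05 -0.63] gap 0.0602 q6 0.83
```

View pics/r1.png

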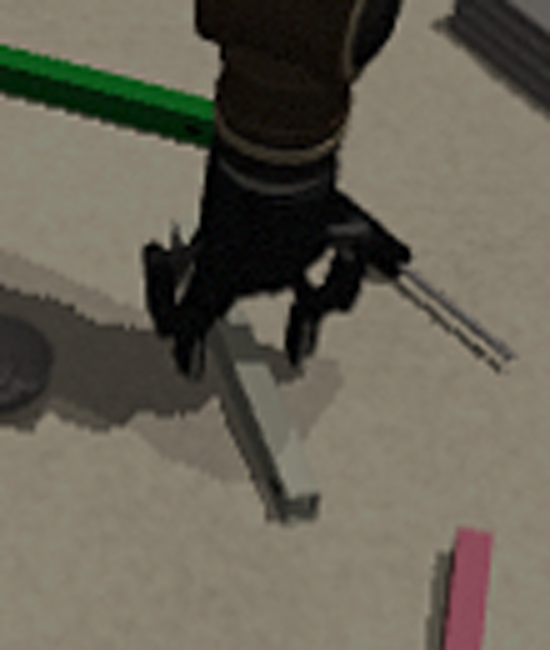

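The fingers straddle the bar, crop (190,360) and (300,345), and a slot shows on its side at (275,480). Closing.

Request:
arm_command(motion=[[[-0.0015,-0.0015,-0.0035,-0.004,0.004,0],[0,0,0,0,0,0],[0,0,0,0,0,0],[0,0,0,0,0,0],[0,0,0,0,0,0],[0,0,0,0,0,0]]], grip=1, newtons=50)

```text
clock: 14.6
tcp_pos: [0.5147, 0.3155, 0.0076]
orientation: [0.437, 3.109, 0.004]
force: [1.0, -0.8, -2.3]
finger_gap: 0.019
```

```bash
python3 -c "
from go import *
go(.5135,.315,.12,77.1)"
```

```text
t 14.6 p [0.5147 0.3155 0.0076] jawyaw 74.01 d(mm) [ -1.2  -0.5 112.4] dyaw rad 0.0539 tilt fix [-0.002   0.0027  0.    ] F [ 0.99 -0.79 -2.32] gap 0.019 q6 0.83
```

Request:
arm_command(motion=[[[0,0,0.025,0,0,0],[0,0,0.045,0,0,0],[0,0,0.045,0,0,0.01],[0.004,-0.03,0.02,0,0,0.01],[0.006,-0.04,0,0,0,0.01],[0.006,-0.042,0,0,0,0.01],[0.006,-0.042,0,0,0,0.01],[0.006,-0.042,0,0,0,0],[0.006,-0.042,0,0,0,0],[0.006,-0.042,0,0,0,0]]])

```text
clock: 15.6
tcp_pos: [0.5523, 0.0298, 0.1464]
orientation: [0.338, 3.121, 0.001]
force: [-0.0, -0.7, -2.6]
finger_gap: 0.019
```

```bash
python3 -c "
from go import *
go(.571,-.1029,.08,77.1)"
```

```text
t 15.6 p [0.5523 0.0298 0.1464] jawyaw 77.62 d(mm) [  18.7 -132.7  -66.4] dyaw rad -0.0091 tilt fix [-0.0003  0.0024  0.    ] F [-0.   -0.72 -2.63] gap 0.019 q6 0.27
```

Request:
arm_command(motion=[[[0.004,-0.035,0,0,0,-0.003],[0.005,-0.035,0,0,0,-0.003],[0.005,-0.03,-0.01,0,0,-0.003],[0.003,-0.015,-0.015,0,0,0],[0,0,-0.02,0,0,0],[0,0,-0.01,0,0,0],[0,0,0,0,0,0]]])

```text
clock: 16.3
tcp_pos: [0.5688, -0.0955, 0.0881]
orientation: [0.365, 3.118, 0.0]
force: [0.1, 0.9, -0.7]
finger_gap: 0.0188
```

```bash
python3 -c "
from go import *
go(.571,-.1029,.065,77.1);rk()
s=Cam('scene'); s.crop('pics/q1.png',180,160,330,310,5)"
```

```text
t 16.3 p [ 0.5688 -0.0955  0.0881] jawyaw 76.63 d(mm) [  2.2  -7.4 -23.1] dyaw rad 0.0081 tilt fix [0.0001 0.0022 0.    ] F [ 0.11  0.9  -0.67] gap 0.0188 q6 0.07
rack xy mm -3.8 56.7 z 88.1 F rack -0.1 0.9 -0.67
```

View pics/q1.png

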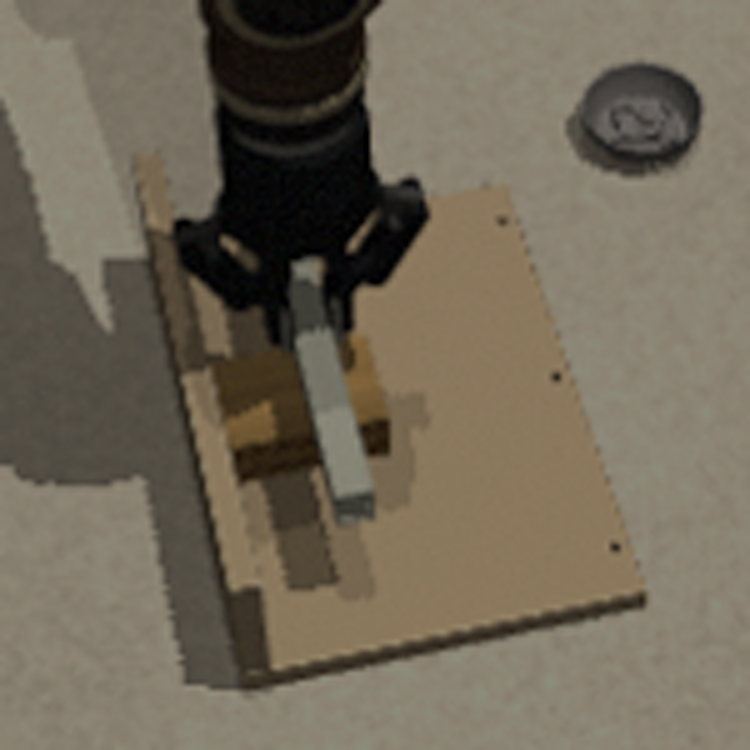

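The runner hangs level over the pile, parallel to the panel, in the crop from (305,270) to (355,510). Lowering onto the spacers.

Request:
arm_command(motion=[[[0.002,-0.0055,-0.01,0,0.002,0.008],[0,0,-0.005,0,0,0],[0,0,0,0,0,0]]])

```text
clock: 16.65
tcp_pos: [0.5722, -0.0997, 0.0742]
orientation: [0.347, 3.119, -0.0]
force: [-0.1, -0.5, -1.4]
finger_gap: 0.0189
```

```bash
python3 -c "
from go import *
go(.571,-.1029,.0596,77.1);rk()"
```

```text
t 16.65 p [ 0.5722 -0.0997  0.0742] jawyaw 77.31 d(mm) [ -1.2  -3.2 -14.6] dyaw rad -0.0037 tilt fix [0.0003 0.003  0.    ] F [-0.09 -0.46 -1.39] gap 0.0189 q6 0.05
rack xy mm 0.5 53.3 z 74.2 F rack 0.02 -0.47 -1.39
```

Request:
arm_command(motion=[[[-0.001,-0.002,-0.008,0,0.003,-0.003],[0,0,-0.004,0,0,0],[0,0,-0.001,0,0,0],[0,0,-0.001,0,0,0]]])

```text
clock: 17.05
tcp_pos: [0.5716, -0.1015, 0.0598]
orientation: [0.351, 3.121, -0.001]
force: [0.5, -0.1, -1.1]
finger_gap: 0.0188
```

```bash
python3 -c "
from go import *
go(.571,-.1029,.0596,77.1);rk()"
```

```text
t 17.05 p [ 0.5716 -0.1015  0.0598] jawyaw 77.17 d(mm) [-0.6 -1.4 -0.2] dyaw rad -0.0012 tilt fix [0.0005 0.0009 0.    ] F [ 0.53 -0.08 -1.1 ] gap 0.0188 q6 0.05
rack xy mm 0.3 51.5 z 59.8 F rack 0.53 0.04 -1.1
```

Request:
arm_command(motion=[[[0,0,-0.001,0,0,0],[0,0,-0.0005,0,0,0]]])

```text
clock: 17.25
tcp_pos: [0.5717, -0.1015, 0.0592]
orientation: [0.351, 3.12, -0.001]
force: [-2.4, 1.0, 3.4]
finger_gap: 0.019
```

Request:
arm_command(motion=[[[0,0,-0.0005,0,0,0]]])

```text
clock: 17.35
tcp_pos: [0.5717, -0.1015, 0.0592]
orientation: [0.351, 3.12, -0.001]
force: [-1.9, -0.1, 3.6]
finger_gap: 0.0192
```

```bash
python3 -c "
from go import *
rk()"
```

```text
rack xy mm 0.4 51.5 z 59.2 F rack -1.86 -0.49 3.64
```

Request:
arm_command(motion=[[[0,0,0,0,0,0],[0,0,0,0,0,0],[0,0,0,0,0,0],[0,0,0.02,0,0,0],[0,0,0.035,0,0,0],[0,0.01,0.035,0,0,-0.14],[0,0.04,0,0,0,-0.14],[-0.005,0.04,0,0,0,-0.14],[-0.005,0.04,0,0,0,-0.14],[-0.005,0.04,0,0,0,-0.14]]], grip=0.1)

```text
clock: 18.35
tcp_pos: [0.5578, 0.0687, 0.1523]
orientation: [1.447, 2.782, 0.004]
force: [0.3, 0.9, -0.6]
finger_gap: 0.0385
```

Request:
arm_command(motion=[[[0,0.03,0,0,0,-0.14],[0,0.03,0,0,0,-0.14],[0,0.01,0,0,0,-0.14],[0,0,0,0,0,-0.14],[0,0,0,0,0,-0.14],[0,0,0,0,0,-0.14],[0,0,0,0,0,0]]], grip=-1)

```text
clock: 19.05
tcp_pos: [0.557, 0.1487, 0.1522]
orientation: [2.481, 1.916, 0.003]
force: [-0.9, 0.6, -0.2]
finger_gap: 0.0855
```

```bash
python3 -c "
from go import *
go(.571,-.1029,.0596,-12.9)
t=Cam('top');s=Cam('scene');cv2.imwrite('pics/d_top.png',t.im);cv2.imwrite('pics/d_scene.png',s.im)
a=t.im[120:260,265:385];b=s.im[170:300,200:330]
cv2.imwrite('pics/d.png',np.hstack([cv2.resize(a,(400,466),interpolation=2),cv2.resize(b,(400,466),interpolation=2)]))"
```

```text
t 19.05 p [0.557  0.1487 0.1522] jawyaw -14.64 d(mm) [  14.  -251.6  -92.6] dyaw rad 0.0303 tilt fix [0.0041 0.0059 0.    ] F [-0.86  0.64 -0.21] gap 0.0855 q6 2.09
```

View pics/d.png

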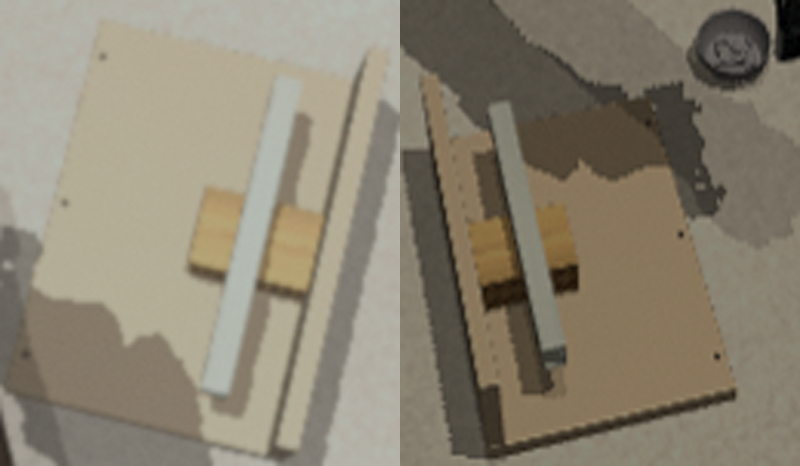

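The runner rests across the pile, parallel to the panel: top crop from (285,80) to (217,390). Next I'll measure how well it is centred along the panel.

```bash
cat > run.py <<'E'
from meas import *
import sys
def runner(pre=None):
    for n,(u,v) in(("top",(346,190)),("scene",(241,235))):
        im0=cv2.imread(f"pics/{pre}_{n}.png") if pre else None
        c=Cam(n)
        if pre: c.im=im0
        im=cv2.GaussianBlur(cv2.resize(c.im,None,fx=4,fy=4,interpolation=cv2.INTER_CUBIC),(0,0),2.)
        b,g,r=[im[...,i].astype(int) for i in range(3)]; h=cv2.cvtColor(im,cv2.COLOR_BGR2HSV).astype(int)
        V=h[...,2]
        best=None
        for th in ((-4,-3,-2,-1,0) if n=="top" else (-9,-7,-5,-3)):
            m=((g-r>th)&(V>90)).astype(np.uint8); m=cv2.morphologyEx(m,cv2.MORPH_OPEN,np.ones((11,11)))
            for st,ce,ct,l in blobs(m,1500):
                q=topx(ce)
                if st[4]<25000 and abs(q[0]-u)<35 and abs(q[1]-v)<25: print(n,th,q.round(1),rect(c,ct,.077))
if __name__=="__main__": runner(sys.argv[1] if len(sys.argv)>1 else None)
E
python3 run.py d
```

```text
top -4 [339.8 191.4] (array([ 565.3, -102.2]), array([ 566.8, -102.6]), array([ 23.2, 243.2]), 166.79, 5017)
top -3 [339.8 191.4] (array([ 565.2, -102.2]), array([ 566.7, -102.7]), array([ 22.4, 242.4]), 166.81, 4836)
top -2 [339.8 191.5] (array([ 565.1, -102.2]), array([ 566.8, -102.5]), array([ 21.8, 241.4]), 166.93, 4651)
top -1 [339.7 191.6] (array([ 564.6, -102.1]), array([ 566.7, -102.6]), array([ 21.1, 240.6]), 166.93, 4466)
top 0 [339.7 191.8] (array([ 564., -102.]), array([ 566.6, -102.3]), array([ 20.6, 239.9]), 167.19, 4268)
scene -9 [240.4 232.1] (array([ 567.3, -101.8]), array([ 569.7, -103.1]), array([ 24.1, 243.8]), 166.56, 4778)
scene -7 [240.3 232.2] (array([ 567.5, -102.2]), array([ 569.7, -103. ]), array([ 23.5, 243.8]), 166.47, 4647)
scene -5 [240.2 232.4] (array([ 568.2, -102.7]), array([ 569.9, -102.8]), array([ 22.6, 243.5]), 166.74, 4460)
scene -3 [245.  251.2] (array([ 637.5, -119. ]), array([ 636.1, -118.4]), array([ 18.3, 107.6]), 167.43, 1619)
```

Run:
```python
from h import *
a=np.radians(-12.9)
for n,(cx,cy) in(("top",(.5668,-.1026)),("scene",(.5697,-.103))):
    c=Cam(n); c.im=cv2.imread(f"pics/d_{n}.png")
    X=np.array([np.cos(a),np.sin(a)]);Y=np.array([-np.sin(a),np.cos(a)])
    for side in(-1,1):
        print(n,side)
        ss=np.arange(106,136,2)
        row=[]
        for s in ss:
            pts=[[*(np.array([cx,cy])+X*side*s/1000+Y*w/1000),.077] for w in(-5,0,5)]
            q=c.proj(pts).astype(np.float32)
            v=cv2.remap(c.im,q[:,0].reshape(-1,1),q[:,1].reshape(-1,1),cv2.INTER_LINEAR).reshape(-1,3).mean(0)
            row.append(v.round().astype(int).tolist())
        for s,r in zip(ss,row): print(s,r)
```

```text
top -1
106 [175, 184, 179]
108 [175, 184, 179]
110 [175, 184, 179]
112 [175, 184, 179]
114 [175, 183, 178]
116 [169, 177, 172]
118 [153, 162, 157]
120 [129, 139, 138]
122 [115, 128, 133]
124 [116, 134, 142]
126 [122, 141, 150]
128 [127, 146, 154]
130 [130, 150, 158]
132 [136, 157, 164]
134 [143, 165, 171]
top 1
106 [174, 184, 180]
108 [173, 183, 180]
110 [174, 183, 180]
112 [174, 183, 180]
114 [174, 183, 179]
116 [173, 183, 180]
118 [172, 182, 180]
120 [167, 180, 180]
122 [159, 175, 180]
124 [152, 172, 180]
126 [149, 171, 180]
128 [149, 171, 180]
130 [153, 172, 179]
132 [158, 173, 177]
134 [163, 175, 178]
scene -1
106 [115, 130, 131]
108 [115, 130, 131]
110 [115, 130, 131]
112 [116, 130, 131]
114 [115, 129, 130]
116 [109, 122, 124]
118 [97, 110, 112]
120 [84, 95, 99]
122 [73, 83, 88]
124 [68, 78, 83]
126 [69, 79, 84]
128 [70, 80, 85]
130 [71, 80, 85]
132 [70, 80, 85]
134 [69, 79, 84]
scene 1
106 [116, 132, 133]
108 [116, 131, 133]
110 [116, 131, 132]
112 [115, 130, 132]
114 [115, 130, 131]
116 [117, 132, 133]
118 [114, 130, 131]
120 [101, 114, 115]
122 [78, 89, 90]
124 [58, 67, 67]
126 [54, 61, 61]
128 [55, 62, 62]
130 [53, 60, 60]
132 [59, 67, 67]
134 [72, 81, 82]
```

Allowing for the end-face bias, the runner is within about 0.5 mm of centre in the top view. The scene view says about 1 mm off, at its coarser resolution. Next I push with the open jaws spread along the panel, giving two contacts about 100 mm apart on the runner's front face and clear of the slots.

Request:
arm_command(motion=[[[0.003,-0.03,0,0.002,0.003,0.01],[0.004,-0.04,0,0,0,0.01],[0.004,-0.04,0,0,0,0.005],[0.004,-0.04,0,0,0,0.005],[0.004,-0.035,0,0,0,0],[0.003,-0.015,-0.01,0,0,0],[0,0,-0.02,0,0,0],[0,0,-0.02,0,0,0],[0,0,0,0,0,0]]])

```text
clock: 20.25
tcp_pos: [0.5797, -0.0592, 0.1004]
orientation: [2.442, 1.97, 0.006]
force: [-0.9, 0.2, -1.6]
finger_gap: 0.0856
```

```bash
python3 -c "
from go import *
go(.579,-.0678,.042,-12.9);rk()"
```

```text
t 20.25 p [ 0.5797 -0.0592  0.1004] jawyaw -12.21 d(mm) [ -0.7  -8.6 -58.4] dyaw rad -0.0121 tilt fix [0.0009 0.0059 0.    ] F [-0.88  0.24 -1.57] gap 0.0856 q6 1.68
rack xy mm -1.3 94.5 z 100.4 F rack -0.91 0.04 -1.57
```

Request:
arm_command(motion=[[[0.0005,-0.004,-0.02,0,0.005,-0.012],[0,0,-0.02,0,0,0],[0,0,-0.013,0,0,0],[0,0,-0.003,0,0,0],[0,0,0,0,0,0]]])

```text
clock: 20.75
tcp_pos: [0.5812, -0.0613, 0.045]
orientation: [2.451, 1.962, 0.003]
force: [-0.1, 0.5, 0.2]
finger_gap: 0.0856
```

```bash
python3 -c "
from go import *
go(.579,-.0678,.042,-12.9);rk()
s=Cam('scene'); s.crop('pics/e1.png',180,160,330,310,5)"
```

```text
t 20.75 p [ 0.5812 -0.0613  0.045 ] jawyaw -12.67 d(mm) [-2.2 -6.5 -3. ] dyaw rad -0.0041 tilt fix [0.0001 0.0029 0.    ] F [-0.14  0.46  0.17] gap 0.0856 q6 1.69
rack xy mm 0.7 92.8 z 45.0 F rack -0.24 0.42 0.17
```

View pics/e1.png

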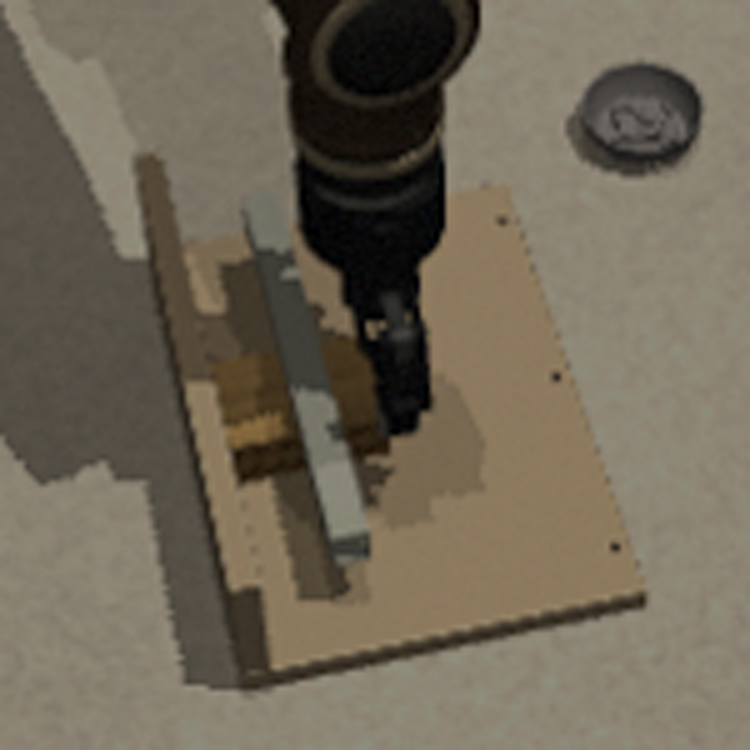

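The fingers stand clear on the front side of the runner. Advancing towards the panel.

Request:
arm_command(motion=[[[-0.0018,-0.0047,-0.002,0,0.002,-0.004],[-0.0011,-0.0049,0,0,0,0],[-0.0005,-0.002,0,0,0,0],[0,0,0,0,0,0]]])

```text
clock: 21.2
tcp_pos: [0.5794, -0.074, 0.0461]
orientation: [2.454, 1.955, 0.006]
force: [0.6, -0.2, 0.0]
finger_gap: 0.0855
```

```bash
python3 -c "
from go import *
go(.579,-.0678,.042,-12.9);rk()"
```

```text
t 21.2 p [ 0.5794 -0.074   0.0461] jawyaw -12.89 d(mm) [-0.4  6.2 -4.1] dyaw rad -0.0002 tilt fix [0.0008 0.0054 0.    ] F [ 0.62 -0.17  0.05] gap 0.0855 q6 1.67
rack xy mm 1.8 80.0 z 46.1 F rack 0.64 -0.03 0.05
```

Request:
arm_command(motion=[[[-0.0018,0.0004,-0.004,0,0.005,0],[0,0,0,0,0,0]]])

```text
clock: 21.4
tcp_pos: [0.5776, -0.0739, 0.0423]
orientation: [2.456, 1.957, 0.0]
force: [1.1, 0.2, -0.8]
finger_gap: 0.0857
```

Request:
arm_command(motion=[[[-0.0007,-0.003,0,0,0,0],[-0.0007,-0.003,0,0,0,0],[-0.0007,-0.003,0,0,0,0],[-0.0007,-0.003,0,0,0,0],[-0.0007,-0.003,0,0,0,0]]])

```text
clock: 21.9
tcp_pos: [0.574, -0.0894, 0.0421]
orientation: [2.456, 1.958, 0.001]
force: [-0.0, 1.2, -0.6]
finger_gap: 0.0853
```

```bash
python3 -c "
from go import *
go(.579,-.0678,.042,-12.9);rk()"
```

```text
t 21.9 p [ 0.574  -0.0894  0.0421] jawyaw -12.86 d(mm) [ 5.  21.6 -0.1] dyaw rad -0.0006 tilt fix [-0.      0.0008  0.    ] F [-0.01  1.16 -0.62] gap 0.0853 q6 1.64
rack xy mm -0.1 63.8 z 42.1 F rack -0.27 1.13 -0.62
```

Request:
arm_command(motion=[[[-0.0007,-0.003,0,0,0,0],[-0.0007,-0.003,0,0,0,0],[-0.0007,-0.003,0,0,0,0],[-0.0007,-0.003,0,0,0,0],[-0.0007,-0.003,0,0,0,0],[-0.0007,-0.003,0,0,0,0]]])

```text
clock: 22.5
tcp_pos: [0.5693, -0.109, 0.0421]
orientation: [2.456, 1.958, 0.001]
force: [0.4, 1.0, -0.4]
finger_gap: 0.0851
```

```bash
python3 -c "
from go import *
go(.579,-.0678,.042,-12.9);rk()
s=Cam('scene'); s.crop('pics/e2.png',180,160,330,310,5)"
```

```text
t 22.5 p [ 0.5693 -0.109   0.0421] jawyaw -12.87 d(mm) [ 9.7 41.2 -0.1] dyaw rad -0.0004 tilt fix [-0.0002  0.0008  0.    ] F [ 0.45  1.04 -0.43] gap 0.0851 q6 1.61
rack xy mm -0.2 43.6 z 42.1 F rack 0.2 1.12 -0.43
```

View pics/e2.png

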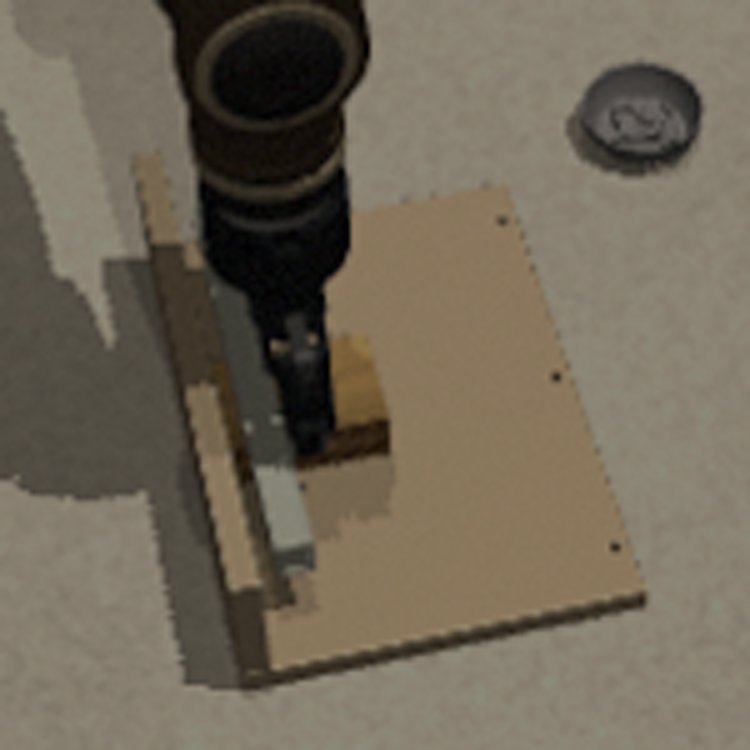

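The runner slides evenly and stays parallel to the panel. Continuing more slowly.

Request:
arm_command(motion=[[[-0.0005,-0.002,0,0,0,0],[-0.0005,-0.002,0,0,0,0],[-0.0005,-0.002,0,0,0,0]]])

```text
clock: 22.85
tcp_pos: [0.5676, -0.1159, 0.0421]
orientation: [2.457, 1.958, 0.001]
force: [0.6, 0.7, 0.2]
finger_gap: 0.0859
```

Request:
arm_command(motion=[[[-0.00035,-0.0015,0,0,0,0],[-0.00035,-0.0015,0,0,0,0]]])

```text
clock: 23.05
tcp_pos: [0.5669, -0.1191, 0.0421]
orientation: [2.456, 1.958, 0.001]
force: [0.4, 0.4, -0.2]
finger_gap: 0.0855
```

```bash
python3 -c "
from go import *
rk()"
```

```text
rack xy mm -0.4 33.3 z 42.1 F rack 0.31 0.52 -0.17
```

Request:
arm_command(motion=[[[-0.00022,-0.001,0,0,0,0],[-0.00022,-0.001,0,0,0,0]]])

```text
clock: 23.25
tcp_pos: [0.5666, -0.1201, 0.0422]
orientation: [-2.455, -1.957, -0.005]
force: [2.5, 8.1, 0.6]
finger_gap: 0.0855
```

Request:
arm_command(motion=[[[-0.00022,-0.001,0,0,0,0],[-0.00022,-0.001,0,0,0,0]]])

```text
clock: 23.45
tcp_pos: [0.5667, -0.12, 0.0422]
orientation: [-2.452, -1.956, -0.011]
force: [1.6, 4.7, -0.6]
finger_gap: 0.0856
```

```bash
python3 -c "
from go import *
rk()"
```

```text
rack xy mm -0.4 32.4 z 42.2 F rack 0.5 4.93 -0.61
```

```bash
python3 -c "
from go import *
go(0,0,0,-12.9);rk()
t=Cam('top');s=Cam('scene');cv2.imwrite('pics/f_top.png',t.im)
a=t.im[120:260,265:385];b=s.im[170:300,200:330]
cv2.imwrite('pics/f.png',np.hstack([cv2.resize(a,(400,466),interpolation=2),cv2.resize(b,(400,466),interpolation=2)]))"
```

```text
t 23.45 p [ 0.5667 -0.12    0.0422] jawyaw -12.85 d(mm) [-566.7  120.   -42.2] dyaw rad -0.0009 tilt fix [-0.008   0.0024  0.    ] F [ 1.59  4.69 -0.61] gap 0.0856 q6 1.58
rack xy mm -0.4 32.4 z 42.2 F rack 0.5 4.93 -0.61
```

View pics/f.png

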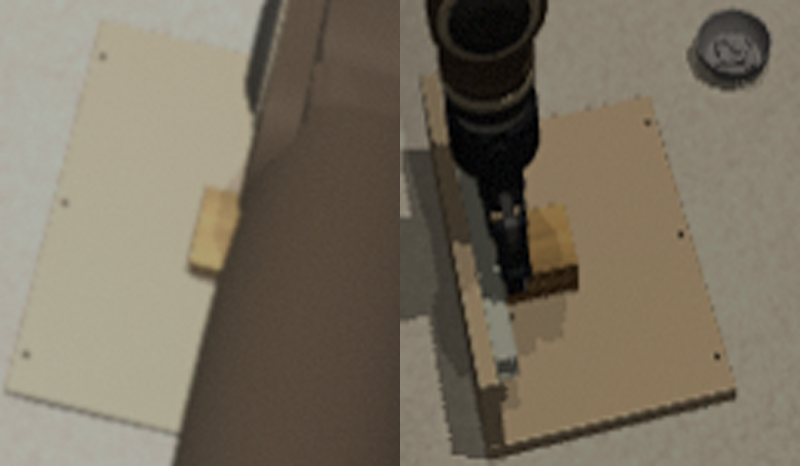

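The runner now lies along the panel, with its visible near end at scene crop (507,365). I'll check its end position along the panel against the measurement before the push, where it was raw x = 120.0.

```bash
cat > endp.py <<'E'
from h import *
def ends(im=None,ys=(2,5,8,11,14)):
    a=np.radians(-12.9); X=np.array([np.cos(a),np.sin(a)]);Y=np.array([-np.sin(a),np.cos(a)]); o=np.array([.5598,-.1516])
    c=Cam("scene"); 
    if im is not None: c.im=im
    for y in ys:
        ss=np.arange(100,136,1.)
        q=c.proj([[*(o+X*s/1000+Y*y/1000),.077] for s in ss]).astype(np.float32)
        v=cv2.remap(c.im,q[:,0].reshape(-1,1),q[:,1].reshape(-1,1),cv2.INTER_LINEAR).reshape(-1,3)[:,1].astype(float)
        g=np.diff(cv2.GaussianBlur(v.reshape(1,-1),(0,0),1.5).ravel()); i=g[8:].argmin()+8
        print(y,"edge",ss[i]+.5,"grad",g[i].round(1),"in",v[:6].mean().round())
E
python3 -c "
from endp import *
ends(cv2.imread('pics/d_scene.png'),(43,46,49,52,55)); print(); ends(None,(0,3,6,9,12,15,18,21))"
```

```text
43 edge 120.5 grad -11.0 in 125.0
46 edge 120.5 grad -12.3 in 131.0
49 edge 120.5 grad -11.3 in 132.0
52 edge 120.5 grad -10.0 in 133.0
55 edge 120.5 grad -10.4 in 130.0

0 edge 115.5 grad -2.8 in 118.0
3 edge 119.5 grad -6.4 in 124.0
6 edge 119.5 grad -11.7 in 130.0
9 edge 119.5 grad -12.3 in 132.0
12 edge 119.5 grad -11.3 in 132.0
15 edge 120.5 grad -7.4 in 131.0
18 edge 119.5 grad -9.0 in 126.0
21 edge 117.5 grad -0.9 in 110.0
```

The runner moved along the panel by only about 0.7 mm, well inside the slot slack. Now raising the push to 12 N.

Request:
arm_command(motion=[[[-0.0004,-0.0019,0,-0.004,0.002,0],[-0.0004,-0.0019,0,-0.004,0,0],[-0.0004,-0.0019,0,-0.003,0,0]]])

```text
clock: 23.95
tcp_pos: [0.5667, -0.1199, 0.0423]
orientation: [-2.45, -1.957, -0.013]
force: [1.6, 8.7, 0.6]
finger_gap: 0.0853
```

```bash
python3 -c "
from go import *
go(0,0,0,-12.9);rk()
for i in range(4): robot.read_camera('top'); rk()"
```

```text
t 23.95 p [ 0.5667 -0.1199  0.0423] jawyaw -12.76 d(mm) [-566.7  119.9  -42.3] dyaw rad -0.0024 tilt fix [-0.0094  0.003   0.    ] F [1.62 8.71 0.57] gap 0.0853 q6 1.58
rack xy mm -0.4 32.4 z 42.3 F rack -0.36 8.85 0.57
rack xy mm -0.4 32.4 z 42.2 F rack 0.27 8.09 0.14
rack xy mm -0.4 32.4 z 42.3 F rack -0.7 8.28 -0.17
rack xy mm -0.4 32.4 z 42.3 F rack 0.37 9.02 0.1
rack xy mm -0.4 32.4 z 42.2 F rack -0.52 9.25 -0.29
```

Request:
arm_command(motion=[[[-0.0006,-0.0026,0,-0.003,0.001,0],[-0.0006,-0.0026,0,-0.003,0,0],[-0.0006,-0.0026,0,-0.003,0,0],[-0.0006,-0.0026,0,-0.003,0,0]]])

```text
clock: 24.55
tcp_pos: [0.5668, -0.1195, 0.0425]
orientation: [-2.442, -1.958, -0.029]
force: [3.3, 10.9, -0.1]
finger_gap: 0.0854
```

```bash
python3 -c "
from go import *
go(0,0,0,-12.9);rk()
for i in range(8): robot.read_camera('top'); rk()"
```

```text
t 24.55 p [ 0.5668 -0.1195  0.0425] jawyaw -12.57 d(mm) [-566.8  119.5  -42.5] dyaw rad -0.0057 tilt fix [-0.0205  0.0074  0.    ] F [ 3.29 10.95 -0.11] gap 0.0854 q6 1.57
rack xy mm -0.3 32.9 z 42.5 F rack 0.76 11.4 -0.11
rack xy mm -0.4 32.8 z 42.5 F rack -0.26 12.32 -1.02
rack xy mm -0.4 32.9 z 42.5 F rack -0.11 12.48 -0.49
rack xy mm -0.4 32.9 z 42.5 F rack -0.33 11.38 -0.06
rack xy mm -0.4 32.9 z 42.5 F rack -0.77 12.0 -0.9
rack xy mm -0.4 32.9 z 42.5 F rack 0.24 12.0 0.53
rack xy mm -0.4 32.9 z 42.5 F rack -0.69 11.24 0.05
rack xy mm -0.4 32.9 z 42.5 F rack -0.12 11.73 0.1
rack xy mm -0.4 32.9 z 42.5 F rack -0.14 11.21 -0.07
```

The push is steady at about 11.8 N, but the tool has tilted back by 1.2°. Correcting the tilt while holding the push so that contact stays at mid-height on the runner.

Request:
arm_command(motion=[[[-0.0005,-0.0022,0,-0.02,0.0075,-0.005],[-0.0005,-0.0022,0,-0.015,0.005,-0.003],[-0.0005,-0.0022,0,-0.01,0.0035,-0.002]]])

```text
clock: 25.25
tcp_pos: [0.5665, -0.1206, 0.0421]
orientation: [2.452, 1.952, -0.022]
force: [1.2, 9.1, 0.5]
finger_gap: 0.0854
```

```bash
python3 -c "
from go import *
go(0,0,0,-12.9);rk()
for i in range(4): robot.read_camera('top'); rk()
go(0,0,0,-12.9)"
```

```text
t 25.25 p [ 0.5665 -0.1206  0.0421] jawyaw -12.96 d(mm) [-566.5  120.6  -42.1] dyaw rad 0.0011 tilt fix [ 0.0142 -0.0066  0.    ] F [1.24 9.1  0.51] gap 0.0854 q6 1.6
rack xy mm -0.4 31.7 z 42.1 F rack -0.83 9.14 0.51
rack xy mm -0.4 31.7 z 42.1 F rack 0.11 6.61 -0.38
rack xy mm -0.4 31.7 z 42.1 F rack -0.62 7.85 1.13
rack xy mm -0.4 31.7 z 42.1 F rack -0.4 7.76 -0.28
rack xy mm -0.4 31.7 z 42.1 F rack 0.03 8.59 0.46
t 25.45 p [ 0.5665 -0.1206  0.0421] jawyaw -12.96 d(mm) [-566.5  120.6  -42.1] dyaw rad 0.001 tilt fix [ 0.0139 -0.0065  0.    ] F [1.95 8.37 0.46] gap 0.0854 q6 1.59
```

Request:
arm_command(motion=[[[-0.0007,-0.003,0,0.005,-0.003,0]]])

```text
clock: 25.55
tcp_pos: [0.5665, -0.1204, 0.0422]
orientation: [2.456, 1.959, -0.005]
force: [2.6, 15.2, 2.5]
finger_gap: 0.0857
```

```bash
python3 -c "
from go import *
go(0,0,0,-12.9);rk()
for i in range(6): robot.read_camera('top'); rk()
go(0,0,0,-12.9)"
```

```text
t 25.55 p [ 0.5665 -0.1204  0.0422] jawyaw -12.85 d(mm) [-566.5  120.4  -42.2] dyaw rad -0.0009 tilt fix [ 0.0022 -0.002   0.    ] F [ 2.59 15.21  2.49] gap 0.0857 q6 1.59
rack xy mm -0.4 31.9 z 42.2 F rack -0.87 15.4 2.49
rack xy mm -0.4 32.0 z 42.3 F rack -0.15 14.02 0.39
rack xy mm -0.4 32.0 z 42.3 F rack 0.63 14.06 0.16
rack xy mm -0.4 32.0 z 42.3 F rack -0.15 13.55 2.24
rack xy mm -0.4 32.0 z 42.3 F rack -0.34 13.09 0.5
rack xy mm -0.4 32.0 z 42.3 F rack -0.56 13.05 1.53
rack xy mm -0.4 32.0 z 42.3 F rack -0.48 13.81 0.8
t 25.85 p [ 0.5666 -0.1203  0.0423] jawyaw -12.87 d(mm) [-566.6  120.3  -42.3] dyaw rad -0.0005 tilt fix [ 0.0022 -0.0017  0.    ] F [ 2.61 13.57  0.8 ] gap 0.0855 q6 1.59
```

Request:
arm_command(motion=[[[-0.0006,-0.0026,0,-0.005,0.002,0]]])

```text
clock: 25.95
tcp_pos: [0.5666, -0.1202, 0.0423]
orientation: [-2.455, -1.96, 0.005]
force: [2.8, 9.9, -2.0]
finger_gap: 0.0855
```

```bash
python3 -c "
from go import *
go(0,0,0,-12.9);rk()
for i in range(10): robot.read_camera('top'); rk()
go(0,0,0,-12.9)"
```

```text
t 25.95 p [ 0.5666 -0.1202  0.0423] jawyaw -12.81 d(mm) [-566.6  120.2  -42.3] dyaw rad -0.0015 tilt fix [ 0.0017 -0.0026  0.    ] F [ 2.84  9.9  -1.99] gap 0.0855 q6 1.59
rack xy mm -0.4 32.1 z 42.3 F rack 0.56 10.28 -1.99
rack xy mm -0.4 32.1 z 42.2 F rack -0.13 11.24 -0.49
rack xy mm -0.4 32.0 z 42.3 F rack -0.45 11.18 -0.21
rack xy mm -0.4 32.0 z 42.2 F rack 0.27 11.84 -0.44
rack xy mm -0.4 32.0 z 42.3 F rack 0.02 10.5 0.66
rack xy mm -0.4 32.0 z 42.3 F rack 0.31 11.8 0.19
rack xy mm -0.4 32.0 z 42.3 F rack -0.57 11.29 0.8
rack xy mm -0.4 32.0 z 42.3 F rack -0.36 10.75 -0.1
rack xy mm -0.4 32.0 z 42.3 F rack 0.54 10.66 0.13
rack xy mm -0.4 32.0 z 42.3 F rack -0.33 11.49 -0.18
rack xy mm -0.4 32.0 z 42.3 F rack -0.7 11.24 -0.03
t 26.45 p [ 0.5665 -0.1203  0.0423] jawyaw -12.83 d(mm) [-566.5  120.3  -42.3] dyaw rad -0.0013 tilt fix [ 0.0016 -0.0026  0.    ] F [ 1.83 11.12 -0.03] gap 0.0853 q6 1.59
```

Tilt is now under 0.2° and the push is steady at about 11.2 N. One small trim.

Request:
arm_command(motion=[[[-0.00065,-0.0028,0,-0.005,0.002,0]]])

```text
clock: 26.55
tcp_pos: [0.5665, -0.1203, 0.0423]
orientation: [-2.454, -1.96, 0.004]
force: [2.7, 12.2, -0.6]
finger_gap: 0.0854
```

```bash
python3 -c "
from endp import *
from go import *
F=[]
for i in range(10):
    s=Cam('scene'); F.append(robot.get_state()['force'].copy())
F=np.array(F); a=np.radians(-12.9); print('push',(F[:,:2]@[-np.sin(a),np.cos(a)]).round(1), F[:,2].round(1))
go(0,0,0,-12.9);rk(); ends(None,(3,6,9,12,15,18))
t=Cam('top');cv2.imwrite('pics/z_top.png',t.im);s.crop('pics/z_s.png',190,160,310,300,4);cv2.imwrite('pics/z_scene.png',s.im)"
```

```text
push [12.5 12.  12.3 11.2 12.5 12.7 11.6 11.8 12.5 12. ] [-0.6 -0.  -1.  -0.3  0.3 -0.1 -0.2 -0.1  0.5  0.7]
t 27.05 p [ 0.5665 -0.1202  0.0422] jawyaw -12.78 d(mm) [-566.5  120.2  -42.2] dyaw rad -0.0022 tilt fix [ 0.0006 -0.0032  0.    ] F [ 3.18 11.58  0.72] gap 0.0855 q6 1.59
rack xy mm -0.4 32.1 z 42.2 F rack 0.52 12.0 0.72
3 edge 120.5 grad -6.5 in 125.0
6 edge 119.5 grad -11.6 in 130.0
9 edge 119.5 grad -12.0 in 132.0
12 edge 119.5 grad -11.3 in 131.0
15 edge 119.5 grad -7.3 in 131.0
18 edge 119.5 grad -8.8 in 125.0
```

View pics/z_s.png

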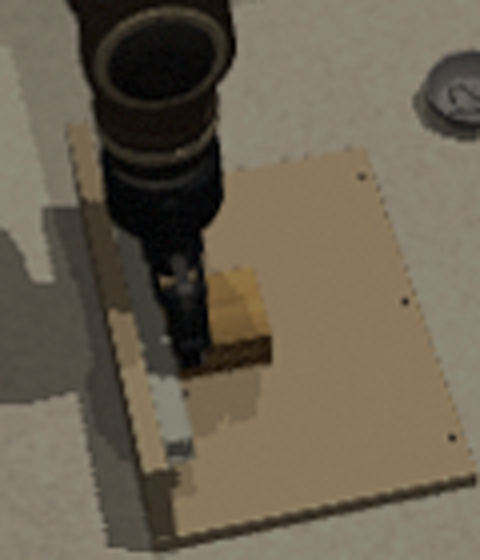

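View pics/z_top.png

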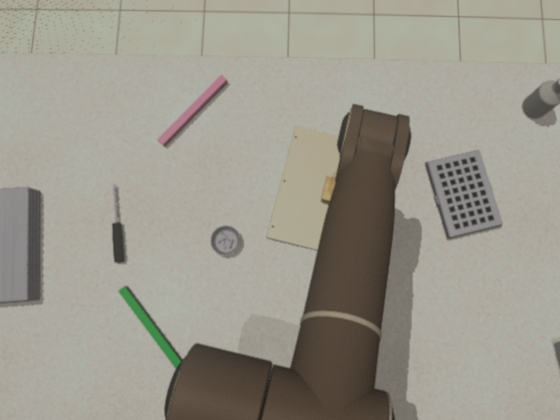

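The runner lies flat along the panel, with its near end in the scene crop at (180,445), and the pile is square under it. The push averages 12.1 N. Dish (225,240), screwdriver (117,225) and cassette (15,245) are where they started. Handing in.

```bash
python3 -c "
from rig import robot
print(robot.sign_off())"
```

```text
the job is handed in; nothing more can be done
None
```

The runner is on the two spacers, flat against the panel, and the arm is still holding it there with a steady push of about 12 N. I handed the job in at about 27 s of the 67 s; no verdict is reported.

**What I did:** I set the loose spacer on the laid one, up against the panel. I then laid the runner across the pile and slid it to the panel with the open jaws, pressing at two points well inside the slots.

**Last checks:**
- **Push:** ten readings lay between 11.2 and 12.7 N, averaging 12.1 N, with the tool tilted less than 0.2°.
- **Spacer:** after placing, it was within about 1 mm and 0.3° of square on the laid one in both views.
- **Runner:** its near end stayed within about 1 mm along the panel during the push, leaving the middle an estimated 1 mm from the mount.
- **Other items:** the dish, screwdriver and cassette look unmoved in the last top picture.

**Disagreements and limits:**
- The two cameras differed by about 5–6 mm in x. I settled this by gripping the loose spacer, which centres it in the jaws.
- Before the push, the top view put the runner within about 0.5 mm of centre. The coarser scene view first suggested up to 3 mm, or about 1 mm after I allowed for bias in its edges.
- Neither camera could see the pilot holes, so the fit of slots over holes is inferred from the rack and spacer positions.

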